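# Checking flash-point cup covers and readying the tester

## Robot

A 7-joint arm with a two-finger parallel gripper is mounted at the origin on the work surface. World frame = base frame: x ahead of the robot, y to its left, z up, the work surface at z = 0. Lengths are in m, angles in rad, forces in N, time in s.
With the tool pointing down it reaches from about 0.4 to 0.85 m from the base axis. Payload 10.4 kg.
Tool frame: the origin (TCP) lies at the very end of the fingers, on their centre line; the grasp point (between the pads) lies 19 mm behind it; z points along the fingers, y is the line along which they close (so a half turn about z gives the same grasp; the last joint's range is limited). The gripper opens to 85 mm and grips with 20 to 120 N. Pads are 22 mm wide; open, the fingers measure 114 mm over their backs; the gripper's body (76 mm by 85 mm) begins 54 mm behind the grasp point. The pads swing forward as they close: fully open they stand 13 mm farther back than shut.
Start: joints at [1.269, 0.332, -0.065, 1.46, 0.022, 1.35, -0.088], TCP at [0.172, -0.601, 0.231] pointing down, gripper open.
Joint ranges: [-2.6, 2.6], [-0.5, 2.12], [-1.47, 1.34], [0.16, 2.42], [-1.27, 4.41], [0.06, 2.06], [-2.6, 2.6]. Speed limits (rad/s): [2.22, 2.22, 2.79, 2.79, 3.14, 3.14, 3.14].

## Interface

Orientations are given as a unit quaternion [x, y, z, w].
In Python, from workcell import manip, optics gives the robot as it stands.
- The arm moves only by the tool jog_arm, never from a script. Its arguments are lists of equal length, an entry for each row: "dr": the turn, a rotation vector about the tool's x, y, z normalised to -1 to 1, where 1 is 4 degrees, a list of three; "translation": the shift along the tool's x, y, z normalised to -1 to 1, where 1 is 0.025 m, a list of three; "jaw": the opening, from 0 (shut) to 1 (fully open). A call has 1 to 10 rows; each row shifts and turns the commanded pose from where the row before left it, along the tool's axes as they then stand; what a row does not reach is not made up. A row lasts 1/10 s, in which the tool goes at most 50 mm and 8.59 degrees, less where a joint would pass 70% of its speed; a pose out of reach is approached as far as the arm can. A call with a number of a shift or a turn outside -1 to 1 is refused whole. A call with a gripper value outside its range is refused whole. The fingers move at their own pace and stop on an object; "squeeze" is the grip in N (left out, the last holds). Time passes only in rows, so rows that do not move let the fingers close. It gives the time, the measured TCP pose, the force, the opening and the grip force at its end, in the units of the state.
- manip.get_obs(): the state, without advancing time (a new reading comes with each control period).
- optics.camera(name): name is "scene" or "side" or "wrist"; returns a dict with "color" (420x560x3 uint8, red, green, blue), "mtx" (3x3 intrinsics, pixels), "k1" (the pictures are not rectified: a ray, as slopes to the right and down, at radius r is drawn at 1 + k1 r^2 times it, then the intrinsics apply), "R" (3x3) and "t" (3): a world point X has camera coordinates R X + t. Camera axes: x right, y down, z forward; pixel columns grow to the right and rows downward; lengths in m; the calibration is good to about 2 mm. A picture is of the moment at which its call begins. There is no depth.
- manip.hand_in(): hands the job in; it is judged then, once.
The state is a dict: "clock": time; "joint_pos": joint angles; "joint_velocities": joint speeds; "tau": joint torques, N m; "position": TCP position; "ee_rot": TCP orientation; "ft_force": force on the tool from outside, world axes, zero at the start; "torque": the same for the moment, N m; "grip_width": opening from 0.0 (shut) to 1.0 (fully open); "grasp_force": force on a finger pad.
Only numpy, scipy, OpenCV 4.12 (cv2) and the standard library are available. Lean on these libraries where they do the work, as an engineer would, in place of code of your own. Each camera call takes 0.05 s, during which the arm holds its last target. There are 200 camera calls.

## Task

Check the flash-point cup covers on the bench: swing every shutter open and leave them all standing open together so the ones that bind and stop short show up, then shut the good ones again. Put the binding covers flat in the red tray, one good cover flat on the tester's cup inside the brass ring and one good cover in each of the blue tray's two places; a good one left over stays on the bench, shut and clear of the trays. Once the cup is covered, swing the raised igniter arm all the way down over it, and do not disturb the bottle, the beaker or the pen.

Things in the scene. Friction and masses are not known exactly. Their poses are not given: they have to be found in the camera images.
- cover_a: Cup cover, 0.35 kg: flat brass disc 76 mm across, 10 mm thick, with a steel stem 16 mm in diameter on its axis, 10 to 60 mm above the underside, to lift it by. Origin: centre of the underside; z up. On top a flat steel shutter turns about the stem; its upright green knob is 10 mm in diameter, 29 mm from the axis, 14 to 37 mm above the underside. May be absent.
- shutter_a (a joint): Angle of cover_a's shutter about the cover's z (rad): the knob stands in the cover's frame at 29 mm x (cos, sin) of it. 0 is shut, 1.2 fully open if sound; a binding one stops dead between 0.4 and 0.8 and goes no further. Starts between 0 and 0.2.
- cover_b: Another cup cover, like cover_a in every part. Two 7 mm pegs near each cover's rim, 140 degrees apart, mark the travel: from above, the shutter opens counter-clockwise from beside the dark peg (shut) to beside the red one (open) and uncovers a black port that it hides when shut. Whether a shutter is sound or binds cannot be seen until it is swung. May be absent.
- shutter_b (a joint): The shutter of cover_b, as for cover_a. Each shutter turns with a light push (about 0.5 N at the knob) and stays where it is left; the loose cover itself turns or slides on the bench if the knob is pushed on past its stop.
- cover_c: Another cup cover, like cover_a in every part; whether its shutter is sound or binds cannot be seen until it is swung. May be absent.
- shutter_c (a joint): The shutter of cover_c, as for cover_a.
- cover_d: Another cup cover, like cover_a in every part; whether its shutter is sound or binds cannot be seen until it is swung. May be absent.
- shutter_d (a joint): The shutter of cover_d, as for cover_a.
- cover_e: Another cup cover, like cover_a in every part; whether its shutter is sound or binds cannot be seen until it is swung. May be absent.
- shutter_e (a joint): The shutter of cover_e, as for cover_a.
- cover_f: Another cup cover, like cover_a in every part; whether its shutter is sound or binds cannot be seen until it is swung. May be absent.
- shutter_f (a joint): The shutter of cover_f, as for cover_a.
- tester: Flash-point tester, fixed: grey base 340 (x) x 280 (y) mm, steel deck 70 mm above the bench, black console 108 mm high at its rear left (own x +70 to +170, y -40 to +140 mm). Origin: centre of its underside; front to its own -x. A post 46 mm square stands on the deck at its own (-40, +100) mm, its head 183 mm above the bench.
- cup_seat (a point): Centre of the cup's mouth on the tester's deck, 70 mm above the bench at the tester's own (-40, -50) mm, axes as the tester's. A brass locating ring, inner diameter 85 mm, outer 100 mm, 6 mm high, stands around it; a cover sits flat on the deck inside this ring, its underside at this height, turned any way.
- igniter (a joint): Angle of the igniter arm on the head (rad), hinge along the tester's x axis: 0 is fully lowered (level, nozzle over the cup), 1.5 is fully raised (almost upright). It starts raised, about 1.3 to 1.48, moves with 1 to 2 N at the ball and stays where it is left.
- igniter_ball (a point): Centre of the black ball handle, 22 mm in diameter, at the end of the igniter arm, 140 mm from the hinge. To lower it, take it in an arc from above the hinge towards the tester's own -y and down, e.g. with fingers from above on either side of it along the tester's x. The arm is 12 mm wide. A nozzle hangs 34 mm below the lowered arm, 105 mm from the hinge.
- igniter_pivot (a point): Centre of the igniter arm's hinge on the head, 165 mm above the bench; axes as the tester's. Lowered, the ball is 140 mm from here along the tester's -y; raised, arm and nozzle keep 85 mm off the cup's axis.
- ready_tray: Blue open tray, fixed, 204 (x) x 108 (y) x 24 mm, walls and floor 4 mm, with one divider 4 mm thick as high as the walls across its middle making two places of 96 x 100 mm. Origin: centre of its underside.
- ready_near (a point): Centre of the floor of the blue tray's place at its own -x, axes as the tray's.
- ready_far (a point): Centre of the floor of the blue tray's place at its own +x, axes as the tray's.
- reject_tray_in (a point): Centre of the floor of the red tray (same outer size as the blue one, no divider, inside 196 (x) x 100 (y) mm), axes as the tray's, 4 mm above the bench. It takes two covers side by side along x.
- sample_bottle: Amber glass sample bottle, 56 mm across, 130 mm tall, standing; a bystander. Origin: centre of the underside.
- beaker: Glass beaker, 68 mm across, 85 mm tall, standing; a bystander. Origin: centre of the underside.
- marker: Blue and black marker pen, 140 mm long, lying on the bench along its own x; a bystander. Origin: middle of its underside.
Things that resemble listed ones, but are neither listed nor needed, are in the scene too. Leave any orange, pink or turquoise look-alike of the cover_a alone.

How it is judged:
On the way, in this order (a step that is already met when the one before it is completed fails the run):
1. every cover's shutter has been swung open: the sound ones to full opening, the binding ones as far as they go, all standing open together (value of joint each of shutter_a, shutter_b, shutter_d, shutter_f above 1.05 rad and value of joint shutter_c above 0.4 rad and value of joint shutter_e above 0.52 rad), for 0.2 s.
2. a sound cover, its shutter shut again, sits flat on the tester's cup while the igniter arm is still raised ((((horizontal distance between cover_a and cup_seat below 0.008 m and z of cover_a in the frame of cup_seat between -0.004 and 0.004 m and angle between cover_a's own z axis and vertical below 0.08 rad) and value of joint shutter_a below 0.15 rad) or ((horizontal distance between cover_b and cup_seat below 0.008 m and z of cover_b in the frame of cup_seat between -0.004 and 0.004 m and angle between cover_b's own z axis and vertical below 0.08 rad) and value of joint shutter_b below 0.15 rad) or ((horizontal distance between cover_d and cup_seat below 0.008 m and z of cover_d in the frame of cup_seat between -0.004 and 0.004 m and angle between cover_d's own z axis and vertical below 0.08 rad) and value of joint shutter_d below 0.15 rad) or ((horizontal distance between cover_f and cup_seat below 0.008 m and z of cover_f in the frame of cup_seat between -0.004 and 0.004 m and angle between cover_f's own z axis and vertical below 0.08 rad) and value of joint shutter_f below 0.15 rad)) and value of joint igniter above 1 rad), for 0.2 s.
3. the igniter arm is swung fully down over the covered cup (((horizontal distance between cover_a and cup_seat below 0.008 m and z of cover_a in the frame of cup_seat between -0.004 and 0.004 m and angle between cover_a's own z axis and vertical below 0.08 rad) or (horizontal distance between cover_b and cup_seat below 0.008 m and z of cover_b in the frame of cup_seat between -0.004 and 0.004 m and angle between cover_b's own z axis and vertical below 0.08 rad) or (horizontal distance between cover_d and cup_seat below 0.008 m and z of cover_d in the frame of cup_seat between -0.004 and 0.004 m and angle between cover_d's own z axis and vertical below 0.08 rad) or (horizontal distance between cover_f and cup_seat below 0.008 m and z of cover_f in the frame of cup_seat between -0.004 and 0.004 m and angle between cover_f's own z axis and vertical below 0.08 rad)) and value of joint igniter below 0.08 rad), for 0.2 s.
At the end, for the whole second after the job is handed in: Binding covers flat in the red tray; a sound one flat on the cup (8 mm), one in each blue place, any other flat on the bench clear of both trays; all sound shutters shut (0.15 rad); igniter arm down (0.08 rad); covers at rest (all of step 3 and (((x of cover_a in the frame of ready_near between -0.018 and 0.018 m and y of cover_a in the frame of ready_near between -0.018 and 0.018 m and z of cover_a in the frame of ready_near between -0.005 and 0.005 m) and angle between cover_a's own z axis and vertical below 0.08 rad) or ((x of cover_b in the frame of ready_near between -0.018 and 0.018 m and y of cover_b in the frame of ready_near between -0.018 and 0.018 m and z of cover_b in the frame of ready_near between -0.005 and 0.005 m) and angle between cover_b's own z axis and vertical below 0.08 rad) or ((x of cover_d in the frame of ready_near between -0.018 and 0.018 m and y of cover_d in the frame of ready_near between -0.018 and 0.018 m and z of cover_d in the frame of ready_near between -0.005 and 0.005 m) and angle between cover_d's own z axis and vertical below 0.08 rad) or ((x of cover_f in the frame of ready_near between -0.018 and 0.018 m and y of cover_f in the frame of ready_near between -0.018 and 0.018 m and z of cover_f in the frame of ready_near between -0.005 and 0.005 m) and angle between cover_f's own z axis and vertical below 0.08 rad)) and (((x of cover_a in the frame of ready_far between -0.018 and 0.018 m and y of cover_a in the frame of ready_far between -0.018 and 0.018 m and z of cover_a in the frame of ready_far between -0.005 and 0.005 m) and angle between cover_a's own z axis and vertical below 0.08 rad) or ((x of cover_b in the frame of ready_far between -0.018 and 0.018 m and y of cover_b in the frame of ready_far between -0.018 and 0.018 m and z of cover_b in the frame of ready_far between -0.005 and 0.005 m) and angle between cover_b's own z axis and vertical below 0.08 rad) or ((x of cover_d in the frame of ready_far between -0.018 and 0.018 m and y of cover_d in the frame of ready_far between -0.018 and 0.018 m and z of cover_d in the frame of ready_far between -0.005 and 0.005 m) and angle between cover_d's own z axis and vertical below 0.08 rad) or ((x of cover_f in the frame of ready_far between -0.018 and 0.018 m and y of cover_f in the frame of ready_far between -0.018 and 0.018 m and z of cover_f in the frame of ready_far between -0.005 and 0.005 m) and angle between cover_f's own z axis and vertical below 0.08 rad)) and value of joint each of shutter_a, shutter_b, shutter_d, shutter_f below 0.15 rad and ((horizontal distance between cover_a and cup_seat below 0.008 m and z of cover_a in the frame of cup_seat between -0.004 and 0.004 m and angle between cover_a's own z axis and vertical below 0.08 rad) or ((x of cover_a in the frame of ready_near between -0.018 and 0.018 m and y of cover_a in the frame of ready_near between -0.018 and 0.018 m and z of cover_a in the frame of ready_near between -0.005 and 0.005 m) and angle between cover_a's own z axis and vertical below 0.08 rad) or ((x of cover_a in the frame of ready_far between -0.018 and 0.018 m and y of cover_a in the frame of ready_far between -0.018 and 0.018 m and z of cover_a in the frame of ready_far between -0.005 and 0.005 m) and angle between cover_a's own z axis and vertical below 0.08 rad) or (height (world z) of cover_a below 0.008 m and angle between cover_a's own z axis and vertical below 0.08 rad and horizontal distance between cover_a and reject_tray_in above 0.075 m and horizontal distance between cover_a and ready_tray above 0.075 m)) and ((horizontal distance between cover_b and cup_seat below 0.008 m and z of cover_b in the frame of cup_seat between -0.004 and 0.004 m and angle between cover_b's own z axis and vertical below 0.08 rad) or ((x of cover_b in the frame of ready_near between -0.018 and 0.018 m and y of cover_b in the frame of ready_near between -0.018 and 0.018 m and z of cover_b in the frame of ready_near between -0.005 and 0.005 m) and angle between cover_b's own z axis and vertical below 0.08 rad) or ((x of cover_b in the frame of ready_far between -0.018 and 0.018 m and y of cover_b in the frame of ready_far between -0.018 and 0.018 m and z of cover_b in the frame of ready_far between -0.005 and 0.005 m) and angle between cover_b's own z axis and vertical below 0.08 rad) or (height (world z) of cover_b below 0.008 m and angle between cover_b's own z axis and vertical below 0.08 rad and horizontal distance between cover_b and reject_tray_in above 0.075 m and horizontal distance between cover_b and ready_tray above 0.075 m)) and ((horizontal distance between cover_d and cup_seat below 0.008 m and z of cover_d in the frame of cup_seat between -0.004 and 0.004 m and angle between cover_d's own z axis and vertical below 0.08 rad) or ((x of cover_d in the frame of ready_near between -0.018 and 0.018 m and y of cover_d in the frame of ready_near between -0.018 and 0.018 m and z of cover_d in the frame of ready_near between -0.005 and 0.005 m) and angle between cover_d's own z axis and vertical below 0.08 rad) or ((x of cover_d in the frame of ready_far between -0.018 and 0.018 m and y of cover_d in the frame of ready_far between -0.018 and 0.018 m and z of cover_d in the frame of ready_far between -0.005 and 0.005 m) and angle between cover_d's own z axis and vertical below 0.08 rad) or (height (world z) of cover_d below 0.008 m and angle between cover_d's own z axis and vertical below 0.08 rad and horizontal distance between cover_d and reject_tray_in above 0.075 m and horizontal distance between cover_d and ready_tray above 0.075 m)) and ((horizontal distance between cover_f and cup_seat below 0.008 m and z of cover_f in the frame of cup_seat between -0.004 and 0.004 m and angle between cover_f's own z axis and vertical below 0.08 rad) or ((x of cover_f in the frame of ready_near between -0.018 and 0.018 m and y of cover_f in the frame of ready_near between -0.018 and 0.018 m and z of cover_f in the frame of ready_near between -0.005 and 0.005 m) and angle between cover_f's own z axis and vertical below 0.08 rad) or ((x of cover_f in the frame of ready_far between -0.018 and 0.018 m and y of cover_f in the frame of ready_far between -0.018 and 0.018 m and z of cover_f in the frame of ready_far between -0.005 and 0.005 m) and angle between cover_f's own z axis and vertical below 0.08 rad) or (height (world z) of cover_f below 0.008 m and angle between cover_f's own z axis and vertical below 0.08 rad and horizontal distance between cover_f and reject_tray_in above 0.075 m and horizontal distance between cover_f and ready_tray above 0.075 m)) and x of cover_c in the frame of reject_tray_in between -0.068 and 0.068 m and y of cover_c in the frame of reject_tray_in between -0.02 and 0.02 m and z of cover_c in the frame of reject_tray_in between -0.005 and 0.005 m and angle between each of cover_c, cover_e's own z axis and vertical below 0.08 rad and x of cover_e in the frame of reject_tray_in between -0.068 and 0.068 m and y of cover_e in the frame of reject_tray_in between -0.02 and 0.02 m and z of cover_e in the frame of reject_tray_in between -0.005 and 0.005 m and linear speed of each of cover_a, cover_b, cover_c, cover_d, cover_e, cover_f below 0.02 m/s); the robot touches nothing.
It fails at once if the sample bottle is knocked over or more than 4 cm aside (distance of sample_bottle from where it was at the start of the episode above 0.04 m or angle between sample_bottle's own z axis and vertical above 0.5 rad).
It fails at once if the beaker is knocked over or more than 4 cm aside (distance of beaker from where it was at the start of the episode above 0.04 m or angle between beaker's own z axis and vertical above 0.5 rad).
It fails at once if the marker pen is knocked more than 4 cm aside (distance of marker from where it was at the start of the episode above 0.04 m).
Of cover_a, cover_b, cover_d, cover_f only 3 to 4 are there at a start; the rules pass over those that are not, and their reading is None.
Of cover_c, cover_e only 1 to 2 are there at a start; the rules pass over those that are not, and their reading is None.
At some moment in a run one of cover_a, cover_b, cover_c, cover_d, cover_e, cover_f may be knocked a few centimetres aside while the robot is not near it.
It also fails if it takes over 210 s, if anything falls off the work surface, if the arm or the gripper's body presses on something with over 40 N, if the wrist force passes 120 N, or if a joint passes its speed limit or range.

## Working session

There is one attempt and no reset: what is moved stays moved. The work goes in short steps, Python scripts to look and compute and a tool call to move; the robot and the scene stay as the last step left them, time stands still between calls to the robot, and variables do not carry over. Pictures are saved under pics/ and viewed, at most 15 in all, crops included, and the job is handed in when it is done.

Besides the shell and the picture viewer there is one more tool, called after ">>>" by a JSON object that holds its "fn" and its "kwargs". jog_arm: Moves the arm, as the interface text tells. Scaled input: -1 to 1 covers 0.025 m each way for a shift and 4 degrees each way for a turn. Its arguments: {"type":"object","properties":{"dr":{"type":"array","items":{"type":"array","items":{"type":"number"}}},"translation":{"type":"array","items":{"type":"array","items":{"type":"number"}}},"jaw":{"type":"array","items":{"type":"number"}},"squeeze":{"type":"number"}},"required":["dr","translation","jaw"]}

```bash
mkdir -p pics; ls; cat > h.py <<'E'
import numpy as np, cv2
from workcell import manip, optics
def cam(n):
    c=optics.camera(n); return c
def save(c,fn): cv2.imwrite('pics/'+fn,c['color'][:,:,::-1])
def ray(c,uv):
    m=np.array(c['mtx']);k=c['k1'];d=np.array([(uv[0]-m[0,2])/m[0,0],(uv[1]-m[1,2])/m[1,1]])
    p=d.copy()
    for _ in range(20): p=d/(1+k*(p@p))
    R=np.array(c['R']);o=-R.T@np.array(c['t']);v=R.T@np.array([p[0],p[1],1.]);return o,v/np.linalg.norm(v)
def onz(c,uv,z):
    o,v=ray(c,uv);return o+v*(z-o[2])/v[2]
def proj(c,X):
    x=np.array(c['R'])@np.array(X)+np.array(c['t']);p=x[:2]/x[2];p=p*(1+c['k1']*(p@p));m=np.array(c['mtx'])
    return np.array([m[0,0]*p[0]+m[0,2],m[1,1]*p[1]+m[1,2]])
def tri(rs):
    A=0;b=0
    for o,v in rs:
        P=np.eye(3)-np.outer(v,v);A=A+P;b=b+P@o
    return np.linalg.solve(A,b)
E
python3 - <<'E'
from h import *
for n in ['scene','side','wrist']:
    c=cam(n);save(c,n+'0.png');np.set_printoptions(precision=3,suppress=True)
    R=np.array(c['R']);print(n,c['mtx'],c['k1'],R,-R.T@c['t'])
print(manip.get_obs())
a=np.hstack([cv2.imread('pics/scene0.png'),cv2.imread('pics/side0.png')])
E
```

```text
pics
scene [[519.434   0.    280.057]
 [  0.    519.434 205.863]
 [  0.      0.      1.   ]] -0.19791916197417803 [[ 0.708  0.706 -0.017]
 [ 0.588 -0.602 -0.541]
 [-0.392  0.373 -0.841]] [ 1.051 -0.435  1.169]
side [[482.852   0.    271.674]
 [  0.    482.852 206.818]
 [  0.      0.      1.   ]] -0.046534210071548746 [[-0.892 -0.451  0.019]
 [-0.359  0.684 -0.635]
 [ 0.273 -0.573 -0.773]] [0.157 0.813 1.156]
wrist [[364.69    0.    281.723]
 [  0.    364.69  206.366]
 [  0.      0.      1.   ]] -0.011402958263686036 [[ 0.275 -0.961 -0.002]
 [-0.915 -0.262  0.307]
 [-0.296 -0.083 -0.952]] [ 0.247 -0.579  0.372]
{'clock': 0.15, 'joint_pos': array([ 1.269,  0.333, -0.065,  1.461,  0.022,  1.35 , -0.089]), 'joint_velocities': array([-0.001, -0.003, -0.001, -0.002, -0.001,  0.   , -0.   ]), 'tau': array([  0.001, -62.583,   0.049, -39.185,   0.016,   0.007,   0.   ]), 'position': array([ 0.172, -0.601,  0.231]), 'ee_rot': array([ 0.99 ,  0.139, -0.   , -0.001]), 'ft_force': array([ 0.208,  0.188, -0.319]), 'torque': array([ 0.073, -0.004, -0.077]), 'grasp_force': 0.0, 'grip_width': 1.0020024566651102}
```

View pics/scene0.png

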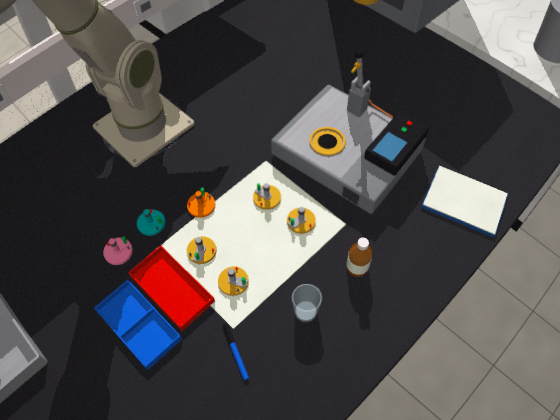

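View pics/side0.png

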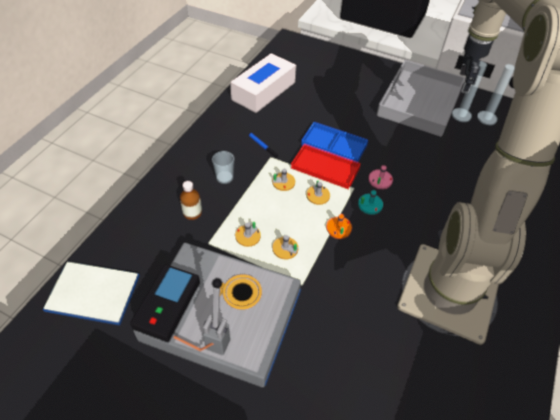

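Scene: four brass covers on the white mat at about (267,196), (301,220), (201,250) and (233,281). The orange, teal and pink look-alikes are beside it, the red and blue trays are lower left, the tester is upper right with its igniter raised, and the pen lies at (238,360). The side view agrees.

```bash
cat >> h.py <<'E'
def blobs(c,lo,hi,amin):
    hsv=cv2.cvtColor(c['color'],cv2.COLOR_RGB2HSV);m=cv2.inRange(hsv,lo,hi)
    n,l,s,ce=cv2.connectedComponentsWithStats(m)
    return [(ce[i],s[i,4],l==i) for i in range(1,n) if s[i,4]>=amin]
def plane_pts(c,mask,z):
    k=cv2.findContours(mask.astype(np.uint8),cv2.RETR_EXTERNAL,cv2.CHAIN_APPROX_NONE)[0]
    k=max(k,key=len)[:,0,:];return np.array([onz(c,p,z)[:2] for p in k])
E
python3 - <<'E'
from h import *
np.set_printoptions(precision=4,suppress=True)
for n in ['scene','side']:
    c=cam(n);print(n)
    for name,lo,hi,a,z in [('gold',(15,120,80),(27,255,255),60,.010),('green',(45,80,30),(75,255,255),5,.030),('red',(0,180,60),(5,255,255),4,.024),('red2',(174,180,60),(180,255,255),4,.024),('blue',(102,150,50),(120,255,255),80,.024)]:
        for ce,s,m in blobs(c,lo,hi,a):
            p=plane_pts(c,m,z);(x,y),r=cv2.minEnclosingCircle((p*1000).astype(np.float32));q=cv2.minAreaRect((p*1000).astype(np.float32))
            print(name,ce,s,'cen',onz(c,ce,z)[:2],'circ %.0f %.0f r%.0f'%(x,y,r), 'rect',np.round(q[0]),np.round(q[1]),round(q[2]) if s>300 else '')
    big=cv2.resize(c['color'][170:310,170:330] if n=='scene' else c['color'][150:270,220:360],None,fx=5 if n=='scene' else 5,fy=4 if n=='scene' else 5,interpolation=cv2.INTER_CUBIC)
    cv2.imwrite('pics/%s_crop.png'%n,big[:,:,::-1])
E
```

```text
scene
gold [365.9545   1.5568] 88 cen [0.1011 0.9446] circ 94 952 r44 rect [103. 943.] [87. 26.] 
gold [326.9042 140.9721] 574 cen [0.4507 0.3323] circ 450 334 r54 rect [451. 334.] [101. 106.] 43
gold [267.875  198.6522] 368 cen [0.4717 0.073 ] circ 465 76 r38 rect [469.  74.] [74. 67.] 74
gold [208.6296 205.3333] 108 cen [ 0.3735 -0.0526] circ 369 -53 r28 rect [373. -50.] [22. 56.] 
gold [193.6344 207.1935] 93 cen [ 0.349  -0.0848] circ 352 -79 r24 rect [346. -85.] [22. 48.] 
gold [292.8049 214.0732] 82 cen [0.5533 0.0847] circ 553 83 r24 rect [553.  83.] [44. 22.] 
gold [305.3039 222.8163] 283 cen [0.5952 0.0883] circ 581 87 r39 rect [592.  87.] [53. 76.] 
gold [202.0048 249.7711] 415 cen [ 0.463  -0.1527] circ 460 -154 r39 rect [ 460. -154.] [72. 78.] 50
gold [359.4643 255.487 ] 308 cen [0.7583 0.1139] circ 756 118 r32 rect [758. 116.] [55. 59.] 25
gold [231.0369 281.3124] 461 cen [ 0.5803 -0.1594] circ 582 -154 r39 rect [ 580. -154.] [71. 76.] 47
green [403.5667 128.9   ] 30 cen [0.5901 0.5115] circ 589 510 r12 rect [589. 511.] [18. 19.] 
green [258.2222 186.4444] 18 cen [0.4352 
[... 2830 characters left out ...]
6. 17.] 
red2 [304.875 145.75 ] 8 cen [ 0.579  -0.3181] circ 578 -317 r10 rect [ 579. -319.] [20.  5.] 
red2 [315.6429 149.1429] 14 cen [ 0.54   -0.3201] circ 539 -321 r22 rect [ 539. -320.] [ 4. 44.] 
red2 [340.1842 157.4737] 38 cen [ 0.4516 -0.322 ] circ 450 -323 r60 rect [ 450. -322.] [120.   6.] 
blue [263.3     72.8577] 260 cen [ 0.8956 -0.6212] circ 893 -622 r66 rect [ 896. -622.] [126.  54.] 
blue [334.9024 140.5855] 1445 cen [ 0.4982 -0.3903] circ 500 -389 r117 rect [ 499. -387.] [213. 130.] 2
blue [257.9528 140.6321] 106 cen [ 0.7314 -0.2657] circ 733 -264 r47 rect [ 732. -266.] [20. 94.] 
blue [ 83.0549 317.4725] 91 cen [0.8192 0.5242] circ 824 524 r103 rect [824. 525.] [207.   7.]
```

View pics/scene_crop.png

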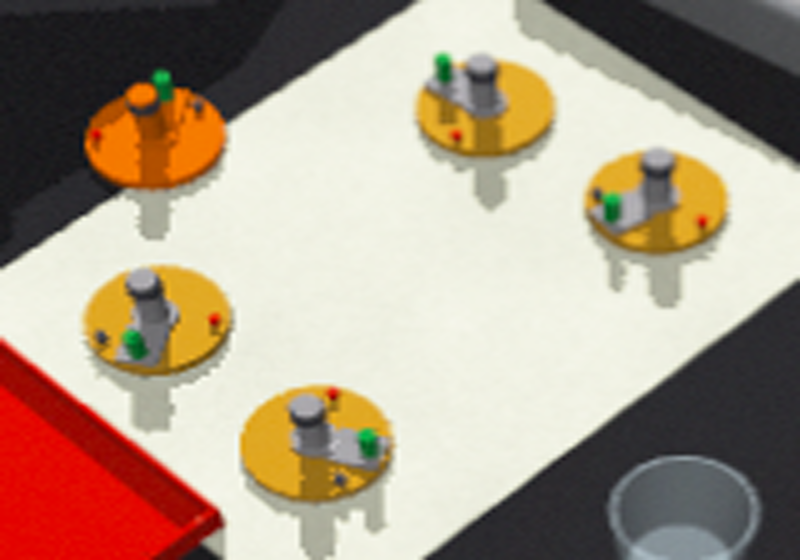

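Measured so far, in m:

| Cover | Centre | Knob angle |
|---|---|---|
| P1 | (.463, .0785) | 185° |
| P2 | (.5795, .090) | 259° |
| P3 | (.4585, -.1515) | -55° |
| P4 | (.579, -.152) | 24° |

Four covers means three sound and one binding. I'll write a small planner, locate the tester parts, and go.

```bash
cat > plan.py <<'E'
import sys,numpy as np
from h import *
from scipy.spatial.transform import Rotation as Ro
def yaw_of(o): 
    x=Ro.from_quat(o['ee_rot']).as_matrix()[:,0]; return np.degrees(np.arctan2(x[1],x[0]))
def start():
    o=manip.get_obs();return list(o['position'])+[yaw_of(o)]
def leg(cur,tgt):  # turn then straight shift; returns text
    dy=cur[3]-tgt[3];a=np.radians(tgt[3]);d=np.array(tgt[:3])-cur[:3]
    s=np.array([d[0]*np.cos(a)+d[1]*np.sin(a), d[0]*np.sin(a)-d[1]*np.cos(a), -d[2]])/.025
    nt=int(np.ceil(abs(dy)/4-1e-6));n=max(1,int(np.ceil(abs(s).max()-1e-6)))
    print('turn z %.2f total: %d rows of %.3f | shift total %s: %d rows of %s'%(dy/4,nt,dy/4/max(nt,1),np.round(s,2),n,np.round(s/n,3)))
    return list(tgt)
E
python3 - <<'E'
from plan import *
c=cam('scene');s=cam('side')
def ringc(c,z,amin=500):
    ce,a,m=max(blobs(c,(15,120,80),(27,255,255),amin),key=lambda b:b[1])
    p=plane_pts(c,m,z);return cv2.minEnclosingCircle((p*1000).astype(np.float32))
for z in (.066,.072,.076,.082):print('ring',z,ringc(c,z),ringc(s,z))
# black ball in side image near (217,283); show dark blobs
print('ball@.3 side',onz(s,(217,283),.3))
cur=start();print(cur)
C=np.array([.4585,-.1515])
def k(ang,r=.029):return list(C+r*np.array([np.cos(np.radians(ang)),np.sin(np.radians(ang))]))
cur=leg(cur,k(-55)+[.10,-20]);cur=leg(cur,k(-55)+[.026,-20])
for a in np.arange(-43,30,12): print(a,end=' ');cur=leg(cur,k(a)+[.026,-20])
E
```

```text
ring 0.066 ((479.1993713378906, 297.2569580078125), 51.00297546386719) ((488.78875732421875, 291.10943603515625), 53.91671371459961)
ring 0.072 ((482.3090515136719, 293.2764587402344), 50.725555419921875) ((486.9634704589844, 293.9844970703125), 53.61989974975586)
ring 0.076 ((484.3822326660156, 290.622802734375), 50.540653228759766) ((485.74658203125, 295.9012145996094), 53.421993255615234)
ring 0.082 ((487.4917907714844, 286.6422424316406), 50.2631950378418) ((483.9212951660156, 298.7762756347656), 53.125186920166016)
ball@.3 side [0.46799435 0.40867109 0.3       ]
[np.float64(0.17197533848207977), np.float64(-0.6008163738762762), np.float64(0.2311735840393495), np.float64(15.973363658709403)]
turn z 8.99 total: 9 rows of 0.999 | shift total [  5.57 -20.14   5.25]: 21 rows of [ 0.265 -0.959  0.25 ]
turn z 0.00 total: 0 rows of 0.000 | shift total [ 0.   -0.    2.96]: 3 rows of [ 0.    -0.     0.987]
-43 turn z 0.00 total: 0 rows of 0.000 | shift total [ 0.12 -0.21 -0.  ]: 1 rows of [ 0.118 -0.212 -0.   ]
-31 turn z 0.00 total: 0 rows of 0.000 | shift total [ 0.07 -0.23 -0.  ]: 1 rows of [ 0.071 -0.232 -0.   ]
-19 turn z 0.00 total: 0 rows of 0.000 | shift total [ 0.02 -0.24 -0.  ]: 1 rows of [ 0.021 -0.242 -0.   ]
-7 turn z 0.00 total: 0 rows of 0.000 | shift total [-0.03 -0.24 -0.  ]: 1 rows of [-0.03  -0.241 -0.   ]
5 turn z 0.00 total: 0 rows of 0.000 | shift total [-0.08 -0.23 -0.  ]: 1 rows of [-0.079 -0.229 -0.   ]
17 turn z 0.00 total: 0 rows of 0.000 | shift total [-0.12 -0.21 -0.  ]: 1 rows of [-0.125 -0.208 -0.   ]
29 turn z 0.00 total: 0 rows of 0.000 | shift total [-0.17 -0.18 -0.  ]: 1 rows of [-0.165 -0.177 -0.   ]
```

>>> {"fn": "jog_arm", "kwargs": {"dr": [[0,0,1],[0,0,1],[0,0,1],[0,0,1],[0,0,1],[0,0,1],[0,0,1],[0,0,1],[0,0,1]], "translation": [[0,0,0],[0,0,0],[0,0,0],[0,0,0],[0,0,0],[0,0,0],[0,0,0],[0,0,0],[0,0,0]], "jaw": [0.3,0.3,0.3,0.3,0.3,0.3,0.3,0.3,0.3], "squeeze": 20}}

```text
clock: 1.25
position: [0.172, -0.6009, 0.2313]
ee_rot: [0.985, -0.175, -0.0, 0.0]
ft_force: [-0.1, 0.6, 0.1]
grip_width: 0.3
grasp_force: 0.0
```

>>> {"fn": "jog_arm", "kwargs": {"dr": [[0,0,0],[0,0,0],[0,0,0],[0,0,0],[0,0,0],[0,0,0],[0,0,0],[0,0,0],[0,0,0],[0,0,0]], "translation": [[0.265,-0.96,0.2],[0.265,-0.96,0.2],[0.265,-0.96,0.2],[0.265,-0.96,0.2],[0.265,-0.96,0.2],[0.265,-0.96,0.2],[0.265,-0.96,0.2],[0.265,-0.96,0.2],[0.265,-0.96,0.2],[0.265,-0.96,0.2]], "jaw": [0.3,0.3,0.3,0.3,0.3,0.3,0.3,0.3,0.3,0.3]}}

```text
clock: 2.25
position: [0.317, -0.3972, 0.1813]
ee_rot: [0.985, -0.174, 0.0, 0.0]
ft_force: [0.4, 0.0, -0.2]
grip_width: 0.299
grasp_force: 0.0
```

>>> {"fn": "jog_arm", "kwargs": {"dr": [[0,0,0],[0,0,0],[0,0,0],[0,0,0],[0,0,0],[0,0,0],[0,0,0],[0,0,0],[0,0,0],[0,0,0]], "translation": [[0.265,-0.96,0.2],[0.265,-0.96,0.2],[0.265,-0.96,0.2],[0.265,-0.96,0.2],[0.265,-0.96,0.2],[0.265,-0.96,0.2],[0.265,-0.96,0.2],[0.265,-0.96,0.2],[0.265,-0.96,0.2],[0.265,-0.96,0.2]], "jaw": [0.3,0.3,0.3,0.3,0.3,0.3,0.3,0.3,0.3,0.3]}}

```text
clock: 3.25
position: [0.4614, -0.1944, 0.1313]
ee_rot: [0.985, -0.174, 0.0, 0.0]
ft_force: [-0.5, -0.7, 0.6]
grip_width: 0.3
grasp_force: 0.0
```

>>> {"fn": "jog_arm", "kwargs": {"dr": [[0,0,0],[0,0,0]], "translation": [[0.27,-0.94,1],[0,0,0]], "jaw": [0.3,0.3]}}

```text
clock: 3.45
position: [0.4754, -0.1718, 0.1039]
ee_rot: [0.985, -0.172, -0.001, -0.001]
ft_force: [-0.5, 0.1, -0.7]
grip_width: 0.301
grasp_force: 0.0
```

```bash
python3 - <<'E'
from plan import *
c=cam('wrist');save(c,'w1.png');print(start(),manip.get_obs()['joint_pos'])
for ce,s,m in blobs(c,(45,80,30),(75,255,255),10): print('green',ce,s,onz(c,ce,.03)[:2],onz(c,ce,.037)[:2])
for ce,s,m in blobs(c,(15,120,80),(27,255,255),300):
    p=plane_pts(c,m,.010);print('gold',ce,s,cv2.minEnclosingCircle((p*1000).astype(np.float32)))
E
```

```text
[np.float64(0.47505636759582726), np.float64(-0.1737752429615632), np.float64(0.1051140791355987), np.float64(-19.85386196513996)] [ 0.60866174  0.21282328 -0.38260835  1.90210552  0.09025297  1.0457786
 -1.72893562]
green [144.64879852  23.40480591] 541 [ 0.60522335 -0.14011247] [ 0.60340683 -0.14201521]
green [288.51975684 216.45896657] 329 [ 0.4757327  -0.17610768] [ 0.47813025 -0.17683901]
green [  2.66666667 361.03703704] 81 [0.4404402  0.05738761] [0.44398629 0.04905754]
green [492.60447761 363.45522388] 134 [ 0.31882611 -0.27789064] [ 0.32632994 -0.2753096 ]
gold [201.75047112  67.15031593] 9021 ((579.957763671875, -152.74818420410156), 37.542152404785156)
gold [260.54930678 231.89728569] 5121 ((460.34967041015625, -152.4996795654297), 38.243656158447266)
gold [ 17.26415094 320.57047725] 1802 ((459.71160888671875, 54.256370544433594), 33.655540466308594)
```

View pics/w1.png

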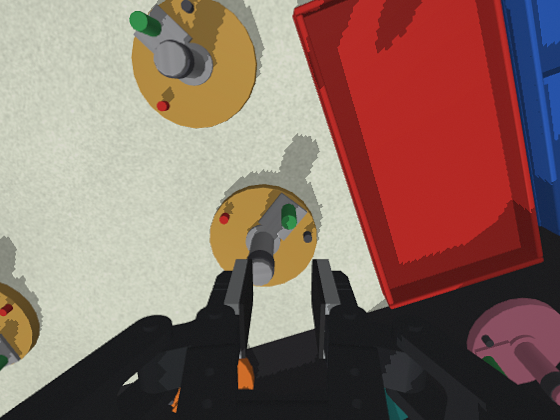

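Wrist: P3's knob (288,216) sits between the fingers, its red peg is at (224,218) and the dark one at (307,237). P4 is at (200,65), and the positions agree. Going down and sweeping P3.

>>> {"fn": "jog_arm", "kwargs": {"dr": [[0,0,0],[0,0,0],[0,0,0],[0,0,0],[0,0,0],[0,0,0],[0,0,0]], "translation": [[0.07,0.05,0.8],[0,0,0.8],[0,0,0.8],[0,0,0.8],[0,0,0],[0,0,0],[0,0,0]], "jaw": [0.3,0.3,0.3,0.3,0.15,0.15,0.15]}}

```text
clock: 4.2
position: [0.4772, -0.178, 0.0277]
ee_rot: [0.985, -0.174, 0.001, 0.0]
ft_force: [-0.2, -0.2, 0.9]
grip_width: 0.149
grasp_force: 0.0
```

>>> {"fn": "jog_arm", "kwargs": {"dr": [[0,0,0],[0,0,0],[0,0,0],[0,0,0],[0,0,0],[0,0,0],[0,0,0],[0,0,0],[0,0,0]], "translation": [[0.108,-0.188,0],[0.072,-0.204,0],[0.04,-0.212,0],[0,-0.216,0],[-0.04,-0.212,0],[-0.072,-0.204,0],[-0.108,-0.188,0],[-0.07,-0.085,0],[0,0,0]], "jaw": [0.15,0.15,0.15,0.15,0.15,0.15,0.15,0.15,0.15]}}

```text
clock: 5.1
position: [0.4875, -0.1407, 0.0263]
ee_rot: [0.985, -0.174, -0.0, -0.0]
ft_force: [0.0, 0.7, 0.3]
grip_width: 0.151
grasp_force: 0.0
```

>>> {"fn": "jog_arm", "kwargs": {"dr": [[0,0,0],[0,0,0],[0,0,0],[0,0,0],[0,0,0],[0,0,0],[0,0,0]], "translation": [[0,0,0],[0,0,0],[0,0,-0.8],[0,0,-0.8],[0,0,-0.8],[0,0,-0.8],[0,0,0]], "jaw": [0.2,0.2,0.2,0.3,0.3,0.3,0.3]}}

```text
clock: 5.8
position: [0.4893, -0.1417, 0.1088]
ee_rot: [0.985, -0.174, 0.002, 0.0]
ft_force: [0.1, 0.3, -0.7]
grip_width: 0.301
grasp_force: 0.0
```

```bash
python3 - <<'E'
from plan import *
c=cam('wrist');s=cam('scene')
print(start())
for n,c in (('w',c),('s',s)):
  for nm,lo,hi,z in(('green',(45,80,30),(75,255,255),.030),('red',(0,150,60),(5,255,255),.02),('red',(174,150,60),(180,255,255),.02)):
    for ce,a,m in blobs(c,lo,hi,3 if n=='s' else 15): print(n,nm,ce,a,onz(c,ce,z)[:2])
  for ce,a,m in blobs(c,(15,120,80),(27,255,255),200):
    p=plane_pts(c,m,.010);print(n,'gold',ce,a,cv2.minEnclosingCircle((p*1000).astype(np.float32)))
cur=[.4845,-.1405,.106,-20]
C=np.array([.463,.0785]);mid=np.radians(185+35-35)
t=C+.031*np.array([np.cos(mid),np.sin(mid)])
leg(start(),list(t)+[.106,39.5])
E
```

```text
[np.float64(0.48777922117671974), np.float64(-0.1414437873420743), np.float64(0.10626989005998258), np.float64(-20.046301026280567)]
w green [206.29064039  32.13793103] 406 [ 0.60542558 -0.1395266 ]
w green [283.26984127 219.56507937] 315 [ 0.48755296 -0.14192303]
w green [535.54444444 370.90444444] 450 [ 0.30994179 -0.27805791]
w green [ 38.138322   372.12698413] 441 [0.43633721 0.07212389]
w red [467.05445255 135.80424777] 51274 [ 0.49706012 -0.26797621]
w red [217.20253165 111.25316456] 79 [ 0.5643322  -0.12675512]
w red [263.6875   230.328125] 64 [ 0.48143709 -0.12561174]
w red [ 53.44303797 311.92405063] 79 [0.47424093 0.04280208]
w red [401.57142857 417.71428571] 21 [ 0.28909371 -0.17284843]
w gold [254.01032683  73.16000908] 8812 ((579.9501953125, -152.2720184326172), 37.34152603149414)
w gold [304.00564334 238.97765237] 4430 ((459.1788024902344, -147.81744384765625), 38.43339538574219)
w gold [ 40.67902996 313.42168331] 3505 ((465.31365966796875, 69.90924835205078), 37.30093002319336)
s green [403.56666667 128.9       ] 30 [0.59006337 0.51151735]
s green [258.22222222 186.444
[... 890 characters left out ...]
6]
s gold [326.93391304 140.96347826] 575 ((450.1761779785156, 334.40869140625), 53.5921630859375)
s gold [267.875      198.65217391] 368 ((464.7584533691406, 75.84977722167969), 38.49422073364258)
s gold [305.30496454 222.86879433] 282 ((581.9692993164062, 86.4812240600586), 37.99058151245117)
s gold [201.0877193  248.77192982] 399 ((459.6668701171875, -149.83505249023438), 39.14333724975586)
s gold [359.40397351 255.59271523] 302 ((755.8997192382812, 117.71112823486328), 32.17258071899414)
s gold [231.03687636 281.31236443] 461 ((581.564453125, -153.62661743164062), 38.71501159667969)
turn z -14.89 total: 15 rows of -0.992 | shift total [ 3.81 -8.12  0.01]: 9 rows of [ 0.423 -0.902  0.001]
```

P3 opened to 33° from its red peg, so it is sound. P1 next.

>>> {"fn": "jog_arm", "kwargs": {"dr": [[0,0,-0.95],[0,0,-0.95],[0,0,-0.95],[0,0,-0.95],[0,0,-0.95],[0,0,-0.95],[0,0,-0.95],[0,0,-0.95]], "translation": [[0,0,0],[0,0,0],[0,0,0],[0,0,0],[0,0,0],[0,0,0],[0,0,0],[0,0,0]], "jaw": [0.3,0.3,0.3,0.3,0.3,0.3,0.3,0.3]}}

```text
clock: 6.7
position: [0.487, -0.1411, 0.105]
ee_rot: [0.996, 0.092, -0.001, -0.0]
ft_force: [0.2, -1.0, -0.4]
grip_width: 0.296
grasp_force: 0.0
```

>>> {"fn": "jog_arm", "kwargs": {"dr": [[0,0,-0.95],[0,0,-0.95],[0,0,-0.95],[0,0,-0.95],[0,0,-0.95],[0,0,-0.95],[0,0,-0.95],[0,0,-0.95]], "translation": [[0,0,0],[0,0,0],[0,0,0],[0,0,0],[0,0,0],[0,0,0],[0,0,0],[0,0,0]], "jaw": [0.3,0.3,0.3,0.3,0.3,0.3,0.3,0.3]}}

```text
clock: 7.5
position: [0.4871, -0.1411, 0.105]
ee_rot: [0.937, 0.35, -0.001, -0.001]
ft_force: [0.3, -0.2, 0.4]
grip_width: 0.301
grasp_force: 0.0
```

>>> {"fn": "jog_arm", "kwargs": {"dr": [[0,0,0],[0,0,0],[0,0,0],[0,0,0],[0,0,0],[0,0,0],[0,0,0],[0,0,0],[0,0,0],[0,0,0]], "translation": [[0.497,-0.991,0],[0.497,-0.991,0],[0.497,-0.991,0],[0.497,-0.991,0],[0.497,-0.991,0],[0.497,-0.991,0],[0.497,-0.991,0],[0.497,-0.991,0],[0,0,0],[0,0,0]], "jaw": [0.3,0.3,0.3,0.3,0.3,0.3,0.3,0.3,0.3,0.3]}}

```text
clock: 8.5
position: [0.4331, 0.0737, 0.1055]
ee_rot: [0.937, 0.349, -0.001, -0.0]
ft_force: [0.2, -0.3, -0.4]
grip_width: 0.3
grasp_force: 0.0
```

```bash
cat >> plan.py <<'E'
def look(cams=('wrist',),amin=15):
  print(np.round(start(),4))
  for n in cams:
    c=cam(n);b=n=='wrist'
    for nm,lo,hi,z in(('green',(45,80,30),(75,255,255),.030),('red',(0,150,60),(5,255,255),.02),('red',(174,150,60),(180,255,255),.02)):
      for ce,a,m in blobs(c,lo,hi,15 if b else 3):
        if a<2000: print(n[0],nm,ce.round(),a,onz(c,ce,z)[:2].round(4))
    for ce,a,m in blobs(c,(15,120,80),(27,255,255),200):
      p=plane_pts(c,m,.010);q=cv2.minEnclosingCircle((p*1000).astype(np.float32));print(n[0],'gold',ce.round(),a,np.round(q[0],1),round(q[1],1))
  return c
E
python3 -c "
from plan import *
look()"
```

```text
[ 0.4331  0.0737  0.1055 40.8383]
w green [464.  51.] 578 [0.573  0.0628]
w green [279. 213.] 328 [0.4347 0.0782]
w green [548. 343.] 402 [ 0.486  -0.1322]
w green [310. 385.] 111 [ 0.3469 -0.0275]
w red [348. 192.] 77 [0.472  0.0516]
w red [519. 328.] 88 [ 0.4796 -0.1163]
w gold [392.  40.] 4161 [560.4  90.2] 33.2
w gold [475.  20.] 786 [596.1  65.1] 11.7
w gold [309. 161.] 7018 [462.8  79.7] 37.6
w gold [497. 337.] 2214 [ 458.5 -137.5] 38.1
w gold [546. 364.] 280 [ 471.3 -168.9] 14.2
```

>>> {"fn": "jog_arm", "kwargs": {"dr": [[0,0,0],[0,0,0],[0,0,0],[0,0,0],[0,0,0],[0,0,0],[0,0,0]], "translation": [[0.08,-0.17,0.8],[0,0,0.8],[0,0,0.8],[0,0,0.8],[0,0,0],[0,0,0],[0,0,0]], "jaw": [0.3,0.3,0.3,0.3,0.15,0.15,0.15]}}

```text
clock: 9.25
position: [0.4331, 0.078, 0.0272]
ee_rot: [0.937, 0.348, 0.001, 0.0]
ft_force: [0.4, -0.3, 0.4]
grip_width: 0.153
grasp_force: 0.0
```

>>> {"fn": "jog_arm", "kwargs": {"dr": [[0,0,0],[0,0,0],[0,0,0],[0,0,0],[0,0,0],[0,0,0],[0,0,0],[0,0,0],[0,0,0]], "translation": [[-0.108,0.188,0],[-0.072,0.204,0],[-0.04,0.212,0],[0,0.216,0],[0.04,0.212,0],[0.072,0.204,0],[0.108,0.188,0],[0.1,0.13,0],[0,0,0]], "jaw": [0.15,0.15,0.15,0.15,0.15,0.15,0.15,0.15,0.15]}}

```text
clock: 10.15
position: [0.4605, 0.0505, 0.0264]
ee_rot: [0.937, 0.348, 0.0, -0.0]
ft_force: [-0.3, -0.1, 0.2]
grip_width: 0.149
grasp_force: 0.0
```

>>> {"fn": "jog_arm", "kwargs": {"dr": [[0,0,0],[0,0,0],[0,0,0],[0,0,0],[0,0,0],[0,0,0],[0,0,0]], "translation": [[0,0,0],[0,0,0],[0,0,-0.8],[0,0,-0.8],[0,0,-0.8],[0,0,-0.8],[0,0,0]], "jaw": [0.2,0.2,0.2,0.3,0.3,0.3,0.3]}}

```text
clock: 10.85
position: [0.4612, 0.0508, 0.1087]
ee_rot: [0.937, 0.348, 0.002, 0.001]
ft_force: [-0.1, -0.2, -0.7]
grip_width: 0.297
grasp_force: 0.0
```

```bash
python3 -c "
from plan import *
look(('wrist','scene'))
C=np.array([.5795,.090]);a=np.radians(259)
leg(start(),list(C+.031*np.array([np.cos(a),np.sin(a)]))+[.106,113.5])"
```

```text
[ 0.4612  0.0508  0.1087 40.7832]
w green [397.  63.] 432 [0.5736 0.0623]
w green [279. 220.] 319 [0.4589 0.0515]
w green [498. 350.] 442 [ 0.4869 -0.136 ]
w green [266. 388.] 93 [ 0.3494 -0.029 ]
w red [315. 174.] 68 [0.4951 0.0522]
w red [557. 257.] 45 [ 0.5621 -0.116 ]
w red [468. 333.] 78 [ 0.4804 -0.1173]
w red [548. 389.] 917 [ 0.4875 -0.207 ]
w gold [331.  45.] 4450 [564.7  91.1] 34.2
w gold [408.  25.] 1276 [596.1  67.9] 16.8
w gold [268. 162.] 6987 [475.   74.6] 37.5
w gold [549. 263.] 1199 [ 561.8 -131.4] 31.7
w gold [461. 328.] 733 [ 480.5 -126.3] 28.7
s green [404. 129.] 29 [0.5904 0.5113]
s green [202. 190.] 27 [ 0.3354 -0.0395]
s green [257. 198.] 21 [0.4594 0.0464]
s green [159. 220.] 20 [ 0.3253 -0.1803]
s green [292. 221.] 21 [0.5756 0.0584]
s green [124. 239.] 27 [ 0.3057 -0.2815]
s green [210. 250.] 25 [ 0.4874 -0.1442]
s green [243. 281.] 21 [ 0.6075 -0.1423]
s red [409. 123.] 23 [0.5831 0.5508]
s red [189. 203.] 3 [ 0.336  -0.0894]
s red [150. 210.] 5 [ 0.2785 -0.1758]
s red [107. 244.] 4 [ 0.277 -0.32 ]
s red [236. 268.] 3 [ 0.5666 -0.129 ]
s red [108. 242.] 3 [ 0.2754 -0.3167]
s red [108. 245.] 3 [ 0.2826 -0.3206]
s red [198. 316.] 3 [ 0.5946 -0.2782]
s red [169. 318.] 5 [ 0.5504 -0.3304]
s gold [327. 141.] 575 [450.2 334.4] 53.6
s gold [272. 203.] 311 [477.1  71.1] 38.2
s gold [305. 223.] 283 [580.8  86.5] 38.5
s gold [201. 249.] 399 [ 459.8 -149.8] 39.1
s gold [359. 256.] 300 [755.3 117.3] 32.5
s gold [231. 281.] 461 [ 581.6 -153.6] 38.7
turn z -18.18 total: 19 rows of -0.957 | shift total [-1.48  4.32  0.01]: 5 rows of [-0.296  0.864  0.003]
```

P1 stopped 79° from its red peg (opened about 26°) and the cover slid, so it binds. P2 next.

>>> {"fn": "jog_arm", "kwargs": {"dr": [[0,0,-0.957],[0,0,-0.957],[0,0,-0.957],[0,0,-0.957],[0,0,-0.957],[0,0,-0.957],[0,0,-0.957],[0,0,-0.957],[0,0,-0.957],[0,0,-0.957]], "translation": [[0,0,0],[0,0,0],[0,0,0],[0,0,0],[0,0,0],[0,0,0],[0,0,0],[0,0,0],[0,0,0],[0,0,0]], "jaw": [0.3,0.3,0.3,0.3,0.3,0.3,0.3,0.3,0.3,0.3]}}

```text
clock: 11.95
position: [0.4589, 0.0505, 0.1052]
ee_rot: [0.77, 0.638, -0.001, -0.001]
ft_force: [0.1, -0.8, 0.7]
grip_width: 0.303
grasp_force: 0.0
```

>>> {"fn": "jog_arm", "kwargs": {"dr": [[0,0,-0.957],[0,0,-0.957],[0,0,-0.957],[0,0,-0.957],[0,0,-0.957],[0,0,-0.957],[0,0,-0.957],[0,0,-0.957],[0,0,-0.957]], "translation": [[0,0,0],[0,0,0],[0,0,0],[0,0,0],[0,0,0],[0,0,0],[0,0,0],[0,0,0],[0,0,0]], "jaw": [0.3,0.3,0.3,0.3,0.3,0.3,0.3,0.3,0.3]}}

```text
clock: 12.85
position: [0.4589, 0.0505, 0.1052]
ee_rot: [0.547, 0.837, -0.0, -0.001]
ft_force: [-0.1, -0.3, 0.1]
grip_width: 0.304
grasp_force: 0.0
```

>>> {"fn": "jog_arm", "kwargs": {"dr": [[0,0,0],[0,0,0],[0,0,0],[0,0,0],[0,0,0],[0,0,0],[0,0,0]], "translation": [[-0.296,0.864,0],[-0.296,0.864,0],[-0.296,0.864,0],[-0.296,0.864,0],[-0.296,0.864,0],[0,0,0],[0,0,0]], "jaw": [0.3,0.3,0.3,0.3,0.3,0.3,0.3]}}

```text
clock: 13.55
position: [0.5726, 0.06, 0.1049]
ee_rot: [0.548, 0.836, -0.0, -0.001]
ft_force: [0.3, 0.4, -0.1]
grip_width: 0.299
grasp_force: 0.0
```

```bash
python3 -c "
from plan import *
look()"
```

```text
[5.726000e-01 6.000000e-02 1.049000e-01 1.135384e+02]
w green [103. 162.] 401 [0.4585 0.051 ]
w green [286. 217.] 331 [0.5738 0.063 ]
w red [168. 179.] 80 [0.4959 0.0533]
w red [354. 192.] 78 [0.6083 0.0931]
w gold [159. 126.] 7929 [475.4  75.4] 37.9
w gold [312. 163.] 6992 [578.6  90.6] 37.7
w gold [ 42. 357.] 2963 [ 457.2 -138.7] 41.0
w gold [169. 410.] 319 [ 551.5 -133.7] 20.3
```

>>> {"fn": "jog_arm", "kwargs": {"dr": [[0,0,0],[0,0,0],[0,0,0],[0,0,0],[0,0,0],[0,0,0],[0,0,0]], "translation": [[0,0,0.8],[0,0,0.8],[0,0,0.8],[0,0,0.8],[0,0,0],[0,0,0],[0,0,0]], "jaw": [0.3,0.3,0.3,0.3,0.15,0.15,0.15]}}

```text
clock: 14.3
position: [0.5739, 0.0597, 0.0276]
ee_rot: [0.548, 0.836, 0.0, 0.001]
ft_force: [-0.0, -0.6, 0.4]
grip_width: 0.148
grasp_force: 0.0
```

>>> {"fn": "jog_arm", "kwargs": {"dr": [[0,0,0],[0,0,0],[0,0,0],[0,0,0],[0,0,0],[0,0,0],[0,0,0],[0,0,0],[0,0,0]], "translation": [[-0.108,0.188,0],[-0.072,0.204,0],[-0.04,0.212,0],[0,0.216,0],[0.04,0.212,0],[0.072,0.204,0],[0.108,0.188,0],[0.1,0.13,0],[0,0,0]], "jaw": [0.15,0.15,0.15,0.15,0.15,0.15,0.15,0.15,0.15]}}

```text
clock: 15.2
position: [0.6081, 0.0785, 0.0263]
ee_rot: [0.548, 0.837, 0.0, -0.0]
ft_force: [0.1, 0.0, -0.5]
grip_width: 0.151
grasp_force: 0.0
```

>>> {"fn": "jog_arm", "kwargs": {"dr": [[0,0,0],[0,0,0],[0,0,0],[0,0,0],[0,0,0],[0,0,0],[0,0,0]], "translation": [[0,0,0],[0,0,0],[0,0,-0.8],[0,0,-0.8],[0,0,-0.8],[0,0,-0.8],[0,0,0]], "jaw": [0.2,0.2,0.2,0.3,0.3,0.3,0.3]}}

```text
clock: 15.9
position: [0.6096, 0.0778, 0.1093]
ee_rot: [0.548, 0.836, 0.001, 0.002]
ft_force: [1.1, -0.9, 0.6]
grip_width: 0.301
grasp_force: 0.0
```

```bash
python3 -c "
from plan import *
look(('wrist','scene'))
C=np.array([.580,-.1525]);a=np.radians(25)
leg(start(),list(C+.031*np.array([np.cos(a),np.sin(a)]))+[.106,60])"
```

```text
[6.096000e-01 7.780000e-02 1.093000e-01 1.134914e+02]
w green [ 38. 165.] 377 [0.4585 0.0503]
w green [277. 213.] 311 [0.6056 0.08  ]
w green [ 28. 392.] 239 [ 0.488  -0.1294]
w red [108. 180.] 89 [0.4972 0.0538]
w red [295. 186.] 72 [0.61   0.0981]
w red [ 33. 367.] 77 [ 0.4822 -0.1158]
w gold [100. 127.] 7732 [476.3  76. ] 38.6
w gold [248. 162.] 6651 [580.5  92.8] 37.6
w gold [ 25. 353.] 1663 [ 470.7 -119.1] 28.9
w gold [170. 408.] 224 [ 590.7 -121.1] 14.7
s green [404. 129.] 30 [0.5901 0.5115]
s green [202. 190.] 27 [ 0.3354 -0.0395]
s green [257. 198.] 21 [0.4594 0.0464]
s green [159. 220.] 20 [ 0.3253 -0.18  ]
s green [305. 224.] 23 [0.6063 0.0757]
s green [124. 239.] 27 [ 0.3057 -0.2815]
s green [210. 250.] 24 [ 0.4875 -0.1441]
s green [243. 281.] 21 [ 0.6078 -0.142 ]
s red [409. 123.] 23 [0.5829 0.5512]
s red [189. 203.] 3 [ 0.336  -0.0894]
s red [150. 210.] 6 [ 0.2782 -0.1753]
s red [107. 244.] 4 [ 0.277 -0.32 ]
s red [236. 268.] 3 [ 0.5666 -0.129 ]
s red [108. 242.] 3 [ 0.2754 -0.3167]
s red [108. 245.] 3 [ 0.2826 -0.3206]
s red [144. 258.] 4 [ 0.3805 -0.2734]
s red [142. 289.] 3 [ 0.4451 -0.3311]
s gold [337. 142.] 238 [460.8 343.4] 49.7
s gold [272. 203.] 310 [477.1  71.1] 38.2
s gold [301. 220.] 365 [582.  88.] 38.5
s gold [201. 249.] 399 [ 459.7 -149.9] 39.1
s gold [360. 256.] 319 [755.9 117.7] 32.2
s gold [231. 281.] 462 [ 581.2 -154.6] 39.0
turn z 13.37 total: 14 rows of 0.955 | shift total [-7.5   4.33  0.01]: 8 rows of [-0.938  0.542  0.002]
```

P2 is sound. Now P4.

>>> {"fn": "jog_arm", "kwargs": {"dr": [[0,0,0.955],[0,0,0.955],[0,0,0.955],[0,0,0.955],[0,0,0.955],[0,0,0.955],[0,0,0.955]], "translation": [[0,0,0],[0,0,0],[0,0,0],[0,0,0],[0,0,0],[0,0,0],[0,0,0]], "jaw": [0.3,0.3,0.3,0.3,0.3,0.3,0.3]}}

```text
clock: 16.7
position: [0.6073, 0.0771, 0.1049]
ee_rot: [0.728, 0.686, -0.001, -0.001]
ft_force: [-0.4, -0.5, -0.9]
grip_width: 0.3
grasp_force: 0.0
```

>>> {"fn": "jog_arm", "kwargs": {"dr": [[0,0,0.955],[0,0,0.955],[0,0,0.955],[0,0,0.955],[0,0,0.955],[0,0,0.955],[0,0,0.955]], "translation": [[0,0,0],[0,0,0],[0,0,0],[0,0,0],[0,0,0],[0,0,0],[0,0,0]], "jaw": [0.3,0.3,0.3,0.3,0.3,0.3,0.3]}}

```text
clock: 17.4
position: [0.6073, 0.0771, 0.1049]
ee_rot: [0.867, 0.499, -0.001, -0.0]
ft_force: [-0.2, -0.2, 0.1]
grip_width: 0.3
grasp_force: 0.0
```

>>> {"fn": "jog_arm", "kwargs": {"dr": [[0,0,0],[0,0,0],[0,0,0],[0,0,0],[0,0,0],[0,0,0],[0,0,0],[0,0,0],[0,0,0],[0,0,0]], "translation": [[-0.938,0.542,0],[-0.938,0.542,0],[-0.938,0.542,0],[-0.938,0.542,0],[-0.938,0.542,0],[-0.938,0.542,0],[-0.938,0.542,0],[-0.938,0.542,0],[0,0,0],[0,0,0]], "jaw": [0.3,0.3,0.3,0.3,0.3,0.3,0.3,0.3,0.3,0.3]}}

```text
clock: 18.4
position: [0.6075, -0.1397, 0.1051]
ee_rot: [0.866, 0.5, -0.001, -0.001]
ft_force: [-0.7, 1.6, -0.1]
grip_width: 0.294
grasp_force: 0.0
```

```bash
python3 -c "
from plan import *
look()"
```

```text
[ 0.6075 -0.1397  0.1051 59.9448]
w green [281. 218.] 334 [ 0.6068 -0.1378]
w green [133. 301.] 423 [ 0.4893 -0.1399]
w green [  6. 410.] 68 [ 0.3438 -0.168 ]
w red [218. 224.] 76 [ 0.5668 -0.1238]
w red [118. 278.] 76 [ 0.4843 -0.1227]
w red [169. 409.] 327 [ 0.446 -0.237]
w gold [257. 235.] 5067 [ 581.8 -150.6] 38.2
w gold [109. 292.] 3321 [ 461.7 -143.4] 39.7
```

>>> {"fn": "jog_arm", "kwargs": {"dr": [[0,0,0],[0,0,0],[0,0,0],[0,0,0],[0,0,0],[0,0,0],[0,0,0]], "translation": [[0.1,0,0.8],[0,0,0.8],[0,0,0.8],[0,0,0.8],[0,0,0],[0,0,0],[0,0,0]], "jaw": [0.3,0.3,0.3,0.3,0.15,0.15,0.15]}}

```text
clock: 19.15
position: [0.6102, -0.1365, 0.0276]
ee_rot: [0.866, 0.501, 0.001, 0.0]
ft_force: [-1.0, 1.1, -0.3]
grip_width: 0.15
grasp_force: 0.2
```

>>> {"fn": "jog_arm", "kwargs": {"dr": [[0,0,0],[0,0,0],[0,0,0],[0,0,0],[0,0,0],[0,0,0],[0,0,0],[0,0,0],[0,0,0]], "translation": [[0.108,-0.188,0],[0.072,-0.204,0],[0.04,-0.212,0],[0,-0.216,0],[-0.04,-0.212,0],[-0.072,-0.204,0],[-0.108,-0.188,0],[-0.1,-0.13,0],[0,0,0]], "jaw": [0.15,0.15,0.15,0.15,0.15,0.15,0.15,0.15,0.15]}}

```text
clock: 20.05
position: [0.5739, -0.1203, 0.0263]
ee_rot: [0.866, 0.5, -0.0, 0.0]
ft_force: [-0.4, -0.5, -1.1]
grip_width: 0.15
grasp_force: 0.0
```

>>> {"fn": "jog_arm", "kwargs": {"dr": [[0,0,0],[0,0,0],[0,0,0],[0,0,0],[0,0,0],[0,0,0],[0,0,0]], "translation": [[0,0,0],[0,0,0],[0,0,-0.8],[0,0,-0.8],[0,0,-0.8],[0,0,-0.8],[0,0,0]], "jaw": [0.2,0.2,0.2,0.3,0.3,0.3,0.3]}}

```text
clock: 20.75
position: [0.5762, -0.12, 0.1091]
ee_rot: [0.866, 0.5, 0.002, 0.001]
ft_force: [0.2, 0.2, 0.2]
grip_width: 0.301
grasp_force: 0.0
```

```bash
python3 -c "
from plan import *
look(('wrist','scene'))"
```

```text
[ 0.5762 -0.12    0.1091 60.0243]
w green [280. 222.] 326 [ 0.5736 -0.1218]
w green [187. 301.] 387 [ 0.4887 -0.1396]
w red [23. 41.] 140 [0.4982 0.0474]
w red [262. 234.] 64 [ 0.5569 -0.1265]
w red [170. 277.] 68 [ 0.4834 -0.1221]
w red [169. 410.] 321 [ 0.4124 -0.2201]
w red [394. 409.] 320 [ 0.5708 -0.3121]
w gold [19. 42.] 3151 [487.3  52.4] 28.4
w gold [304. 239.] 4449 [ 576.1 -150. ] 38.2
w gold [148. 289.] 2504 [ 459.8 -141.8] 38.2
s green [404. 129.] 30 [0.5901 0.5115]
s green [202. 191.] 19 [ 0.3386 -0.0423]
s green [257. 198.] 21 [0.4594 0.0464]
s green [159. 220.] 19 [ 0.3253 -0.1798]
s green [305. 224.] 24 [0.6064 0.0759]
s green [124. 239.] 27 [ 0.3057 -0.2815]
s green [210. 250.] 25 [ 0.4874 -0.1442]
s green [239. 267.] 23 [ 0.5739 -0.1257]
s red [409. 123.] 20 [0.5824 0.5509]
s red [189. 203.] 3 [ 0.336  -0.0894]
s red [150. 210.] 6 [ 0.2782 -0.1753]
s red [107. 244.] 4 [ 0.277 -0.32 ]
s red [233. 266.] 3 [ 0.5574 -0.1317]
s red [108. 242.] 3 [ 0.2754 -0.3167]
s red [108. 245.] 3 [ 0.2826 -0.3206]
s red [198. 316.] 3 [ 0.5946 -0.2782]
s red [172. 321.] 3 [ 0.5606 -0.3295]
s gold [327. 141.] 575 [450.2 334.4] 53.6
s gold [272. 203.] 310 [477.1  71.1] 38.2
s gold [301. 220.] 369 [582.  88.] 38.5
s gold [201. 249.] 400 [ 459.7 -149.9] 39.1
s gold [359. 255.] 310 [757.4 117.9] 31.5
s gold [230. 282.] 447 [ 577.  -154.1] 38.5
```

All four stand open together (P4 is sound, P1 binds). Shutting P4.

>>> {"fn": "jog_arm", "kwargs": {"dr": [[0,0,0],[0,0,0],[0,0,0],[0,0,0],[0,0,0],[0,0,0],[0,0,0]], "translation": [[0,0,0.8],[0,0,0.8],[0,0,0.8],[0,0,0.8],[0,0,0],[0,0,0],[0,0,0]], "jaw": [0.3,0.3,0.3,0.3,0.15,0.15,0.15]}}

```text
clock: 21.55
position: [0.575, -0.1198, 0.0271]
ee_rot: [0.866, 0.5, 0.0, 0.0]
ft_force: [0.1, 0.4, -0.0]
grip_width: 0.148
grasp_force: 0.0
```

>>> {"fn": "jog_arm", "kwargs": {"dr": [[0,0,0],[0,0,0],[0,0,0],[0,0,0],[0,0,0],[0,0,0],[0,0,0],[0,0,0],[0,0,0]], "translation": [[0.112,0.184,0],[0.076,0.204,0],[0.04,0.212,0],[0,0.216,0],[-0.032,0.212,0],[-0.072,0.204,0],[-0.104,0.188,0],[-0.108,0.136,0],[0,0,0]], "jaw": [0.15,0.15,0.15,0.15,0.15,0.15,0.15,0.15,0.15]}}

```text
clock: 22.45
position: [0.6072, -0.1421, 0.0262]
ee_rot: [0.866, 0.5, -0.0, 0.0]
ft_force: [0.5, 0.2, -0.5]
grip_width: 0.157
grasp_force: 0.0
```

>>> {"fn": "jog_arm", "kwargs": {"dr": [[0,0,0],[0,0,0],[0,0,0],[0,0,0],[0,0,0],[0,0,0],[0,0,0]], "translation": [[0,0,0],[0,0,0],[0,0,-0.8],[0,0,-0.8],[0,0,-0.8],[0,0,-0.8],[0,0,0]], "jaw": [0.2,0.2,0.2,0.3,0.3,0.3,0.3]}}

```text
clock: 23.15
position: [0.6088, -0.1413, 0.1094]
ee_rot: [0.866, 0.5, 0.002, 0.002]
ft_force: [-0.1, 0.2, 0.9]
grip_width: 0.301
grasp_force: 0.0
```

```bash
python3 -c "
from plan import *
look(('wrist','scene'))
C=np.array([.5805,.092]);a=np.radians(-26)
leg(start(),list(C+.031*np.array([np.cos(a),np.sin(a)]))+[.106,118])"
```

```text
[ 0.6088 -0.1413  0.1094 60.0293]
w green [277. 222.] 324 [ 0.6045 -0.1425]
w green [132. 297.] 410 [ 0.4894 -0.1399]
w green [  5. 408.] 119 [ 0.3431 -0.17  ]
w red [211. 229.] 70 [ 0.5614 -0.1271]
w red [117. 274.] 77 [ 0.4845 -0.1227]
w red [169. 409.] 332 [ 0.4451 -0.2415]
w gold [250. 237.] 4965 [ 578.2 -152.7] 38.2
w gold [109. 292.] 3577 [ 461.6 -143.4] 39.7
s green [404. 129.] 30 [0.5907 0.5111]
s green [257. 198.] 21 [0.4594 0.0464]
s green [159. 220.] 18 [ 0.3248 -0.1797]
s green [305. 224.] 23 [0.6063 0.0757]
s green [124. 239.] 27 [ 0.3057 -0.2815]
s green [210. 250.] 24 [ 0.4875 -0.1441]
s green [241. 281.] 24 [ 0.6047 -0.1464]
s red [409. 123.] 21 [0.5824 0.5508]
s red [189. 203.] 3 [ 0.336  -0.0894]
s red [150. 210.] 6 [ 0.2782 -0.1753]
s red [107. 244.] 4 [ 0.277 -0.32 ]
s red [234. 267.] 5 [ 0.561  -0.1306]
s red [412. 123.] 3 [0.5893 0.5561]
s red [108. 242.] 3 [ 0.2754 -0.3167]
s red [108. 245.] 3 [ 0.2826 -0.3206]
s red [168. 316.] 3 [ 0.5449 -0.33  ]
s red [172. 321.] 4 [ 0.5626 -0.3296]
s red [178. 327.] 3 [ 0.5827 -0.3293]
s gold [327. 141.] 574 [450.2 334.4] 53.6
s gold [272. 203.] 310 [477.1  71.1] 38.2
s gold [301. 220.] 369 [582.  88.] 38.5
s gold [201. 249.] 401 [ 459.7 -149.9] 39.1
s gold [359. 256.] 316 [755.8 117.6] 32.1
s gold [228. 282.] 422 [ 578.2 -155.8] 38.5
turn z -14.49 total: 15 rows of -0.966 | shift total [7.73 4.17 0.01]: 8 rows of [0.967 0.521 0.001]
```

>>> {"fn": "jog_arm", "kwargs": {"dr": [[0,0,-0.966],[0,0,-0.966],[0,0,-0.966],[0,0,-0.966],[0,0,-0.966],[0,0,-0.966],[0,0,-0.966],[0,0,-0.966]], "translation": [[0,0,0],[0,0,0],[0,0,0],[0,0,0],[0,0,0],[0,0,0],[0,0,0],[0,0,0]], "jaw": [0.3,0.3,0.3,0.3,0.3,0.3,0.3,0.3]}}

```text
clock: 24.05
position: [0.6064, -0.1411, 0.1048]
ee_rot: [0.7, 0.714, -0.001, -0.001]
ft_force: [0.0, -1.2, 0.4]
grip_width: 0.302
grasp_force: 0.0
```

>>> {"fn": "jog_arm", "kwargs": {"dr": [[0,0,-0.966],[0,0,-0.966],[0,0,-0.966],[0,0,-0.966],[0,0,-0.966],[0,0,-0.966],[0,0,-0.966]], "translation": [[0,0,0],[0,0,0],[0,0,0],[0,0,0],[0,0,0],[0,0,0],[0,0,0]], "jaw": [0.3,0.3,0.3,0.3,0.3,0.3,0.3]}}

```text
clock: 24.75
position: [0.6064, -0.1411, 0.1048]
ee_rot: [0.514, 0.858, -0.0, -0.001]
ft_force: [-0.3, 0.1, 0.4]
grip_width: 0.303
grasp_force: 0.0
```

>>> {"fn": "jog_arm", "kwargs": {"dr": [[0,0,0],[0,0,0],[0,0,0],[0,0,0],[0,0,0],[0,0,0],[0,0,0],[0,0,0],[0,0,0],[0,0,0]], "translation": [[0.967,0.521,0],[0.967,0.521,0],[0.967,0.521,0],[0.967,0.521,0],[0.967,0.521,0],[0.967,0.521,0],[0.967,0.521,0],[0.967,0.521,0],[0,0,0],[0,0,0]], "jaw": [0.3,0.3,0.3,0.3,0.3,0.3,0.3,0.3,0.3,0.3]}}

```text
clock: 25.75
position: [0.6077, 0.0789, 0.1052]
ee_rot: [0.514, 0.857, -0.0, -0.001]
ft_force: [-0.2, -0.2, 0.2]
grip_width: 0.298
grasp_force: 0.0
```

```bash
python3 -c "
from plan import *
look()"
```

```text
[6.077000e-01 7.890000e-02 1.052000e-01 1.180739e+02]
w green [ 39. 150.] 382 [0.4583 0.0501]
w green [280. 218.] 328 [0.6055 0.08  ]
w green [ 10. 384.] 390 [ 0.4893 -0.1319]
w red [110. 171.] 91 [0.4971 0.0539]
w red [299. 192.] 70 [0.61   0.0979]
w red [ 16. 355.] 79 [ 0.4821 -0.1155]
w gold [106. 116.] 8150 [476.1  76. ] 38.5
w gold [253. 164.] 6857 [579.7  92.7] 37.8
w gold [ 18. 345.] 1238 [ 476.3 -125.5] 32.1
```

>>> {"fn": "jog_arm", "kwargs": {"dr": [[0,0,0],[0,0,0],[0,0,0],[0,0,0],[0,0,0],[0,0,0],[0,0,0]], "translation": [[0,0,0.8],[0,0,0.8],[0,0,0.8],[0,0,0.8],[0,0,0],[0,0,0],[0,0,0]], "jaw": [0.3,0.3,0.3,0.3,0.15,0.15,0.15]}}

```text
clock: 26.5
position: [0.609, 0.078, 0.0273]
ee_rot: [0.515, 0.857, 0.0, 0.001]
ft_force: [-0.6, -0.6, -0.1]
grip_width: 0.147
grasp_force: 0.5
```

>>> {"fn": "jog_arm", "kwargs": {"dr": [[0,0,0],[0,0,0],[0,0,0],[0,0,0],[0,0,0],[0,0,0],[0,0,0],[0,0,0],[0,0,0]], "translation": [[-0.112,-0.184,0],[-0.076,-0.204,0],[-0.04,-0.212,0],[0,-0.216,0],[0.032,-0.212,0],[0.072,-0.204,0],[0.104,-0.188,0],[0.108,-0.136,0],[0,0,0]], "jaw": [0.15,0.15,0.15,0.15,0.15,0.15,0.15,0.15,0.15]}}

```text
clock: 27.4
position: [0.5724, 0.0625, 0.0263]
ee_rot: [0.515, 0.857, -0.0, -0.0]
ft_force: [0.5, 0.2, -0.4]
grip_width: 0.151
grasp_force: 0.0
```

>>> {"fn": "jog_arm", "kwargs": {"dr": [[0,0,0],[0,0,0],[0,0,0],[0,0,0],[0,0,0],[0,0,0],[0,0,0]], "translation": [[0,0,0],[0,0,0],[0,0,-0.8],[0,0,-0.8],[0,0,-0.8],[0,0,-0.8],[0,0,0]], "jaw": [0.2,0.2,0.2,0.3,0.3,0.3,0.3]}}

```text
clock: 28.1
position: [0.5746, 0.0627, 0.1089]
ee_rot: [0.515, 0.857, 0.001, 0.002]
ft_force: [0.5, 0.0, 0.4]
grip_width: 0.3
grasp_force: 0.0
```

```bash
python3 -c "
from plan import *
look(('wrist','scene'))
C=np.array([.459,-.148]);a=np.radians(12)
leg(start(),list(C+.031*np.array([np.cos(a),np.sin(a)]))+[.106,156])"
```

```text
[5.746000e-01 6.270000e-02 1.089000e-01 1.179871e+02]
w green [103. 150.] 403 [0.4585 0.0511]
w green [280. 213.] 315 [0.5719 0.065 ]
w green [ 62. 372.] 33 [ 0.4866 -0.1222]
w red [167. 171.] 77 [0.4958 0.0532]
w red [348. 194.] 74 [0.607 0.095]
w red [ 64. 354.] 79 [ 0.481  -0.1162]
w red [  7. 411.] 16 [ 0.456  -0.1935]
w gold [161. 117.] 7915 [475.3  75.2] 37.9
w gold [310. 163.] 6747 [577.7  92.8] 37.7
w gold [ 34. 339.] 2863 [ 459.2 -140. ] 41.0
s green [404. 129.] 30 [0.5901 0.5115]
s green [202. 190.] 27 [ 0.3354 -0.0395]
s green [257. 198.] 21 [0.4594 0.0464]
s green [159. 220.] 20 [ 0.3257 -0.1801]
s green [292. 220.] 21 [0.5735 0.0605]
s green [124. 239.] 27 [ 0.3057 -0.2815]
s green [210. 250.] 24 [ 0.4875 -0.1441]
s green [241. 281.] 25 [ 0.6049 -0.1467]
s red [409. 123.] 23 [0.5824 0.5509]
s red [189. 203.] 3 [ 0.336  -0.0894]
s red [150. 210.] 6 [ 0.2782 -0.1753]
s red [107. 244.] 3 [ 0.2781 -0.3196]
s red [108. 242.] 3 [ 0.2754 -0.3167]
s red [108. 245.] 3 [ 0.2826 -0.3206]
s red [159. 307.] 3 [ 0.5117 -0.3301]
s gold [328. 141.] 542 [450.3 334.5] 53.6
s gold [271. 204.] 288 [477.6  69.8] 37.1
s gold [305. 222.] 289 [581.3  88.9] 38.4
s gold [201. 249.] 401 [ 459.7 -149.9] 39.1
s gold [360. 256.] 316 [755.8 117.6] 32.1
s gold [230. 281.] 471 [ 578.2 -155.8] 38.5
turn z -9.51 total: 10 rows of -0.951 | shift total [-0.25 -8.81  0.01]: 9 rows of [-0.028 -0.979  0.001]
```

>>> {"fn": "jog_arm", "kwargs": {"dr": [[0,0,-0.951],[0,0,-0.951],[0,0,-0.951],[0,0,-0.951],[0,0,-0.951],[0,0,-0.951],[0,0,-0.951],[0,0,-0.951],[0,0,-0.951],[0,0,-0.951]], "translation": [[0,0,0],[0,0,0],[0,0,0],[0,0,0],[0,0,0],[0,0,0],[0,0,0],[0,0,0],[0,0,0],[0,0,0]], "jaw": [0.3,0.3,0.3,0.3,0.3,0.3,0.3,0.3,0.3,0.3]}}

```text
clock: 29.2
position: [0.5723, 0.0621, 0.105]
ee_rot: [0.206, 0.978, -0.0, -0.001]
ft_force: [0.1, -0.2, -1.1]
grip_width: 0.301
grasp_force: 0.0
```

>>> {"fn": "jog_arm", "kwargs": {"dr": [[0,0,0],[0,0,0],[0,0,0],[0,0,0],[0,0,0],[0,0,0],[0,0,0],[0,0,0],[0,0,0],[0,0,0]], "translation": [[-0.028,-0.979,0],[-0.028,-0.979,0],[-0.028,-0.979,0],[-0.028,-0.979,0],[-0.028,-0.979,0],[-0.028,-0.979,0],[-0.028,-0.979,0],[-0.028,-0.979,0],[-0.028,-0.979,0],[0,0,0]], "jaw": [0.3,0.3,0.3,0.3,0.3,0.3,0.3,0.3,0.3,0.3]}}

```text
clock: 30.2
position: [0.4874, -0.1451, 0.105]
ee_rot: [0.21, 0.978, -0.001, -0.001]
ft_force: [0.3, -0.9, -0.5]
grip_width: 0.304
grasp_force: 0.0
```

```bash
python3 -c "
from plan import *
look()"
```

```text
[ 4.874000e-01 -1.451000e-01  1.050000e-01  1.557459e+02]
w green [558.  42.] 50 [0.4541 0.0358]
w green [286. 215.] 331 [ 0.4849 -0.1408]
w red [305. 190.] 72 [ 0.4773 -0.124 ]
w red [244. 361.] 147 [ 0.5812 -0.2191]
w red [128. 383.] 152 [ 0.5638 -0.3107]
w gold [550.  68.] 946 [467.2  47.9] 28.8
w gold [259. 161.] 6908 [ 457.1 -146.3] 37.7
w gold [293. 312.] 2642 [ 570.6 -159.3] 38.5
w gold [358. 295.] 304 [ 570.1 -122. ] 21.1
```

>>> {"fn": "jog_arm", "kwargs": {"dr": [[0,0,0],[0,0,0],[0,0,0],[0,0,0],[0,0,0],[0,0,0],[0,0,0]], "translation": [[0.06,0.15,0.8],[0,0,0.8],[0,0,0.8],[0,0,0.8],[0,0,0],[0,0,0],[0,0,0]], "jaw": [0.3,0.3,0.3,0.3,0.15,0.15,0.15]}}

```text
clock: 30.95
position: [0.4901, -0.1372, 0.0272]
ee_rot: [0.207, 0.978, 0.0, 0.001]
ft_force: [-0.4, -0.1, 0.1]
grip_width: 0.146
grasp_force: 0.0
```

>>> {"fn": "jog_arm", "kwargs": {"dr": [[0,0,0],[0,0,0],[0,0,0],[0,0,0],[0,0,0],[0,0,0],[0,0,0],[0,0,0],[0,0,0]], "translation": [[-0.112,-0.184,0],[-0.076,-0.204,0],[-0.04,-0.212,0],[0,-0.216,0],[0.032,-0.212,0],[0.072,-0.204,0],[0.104,-0.188,0],[0.108,-0.136,0],[0,0,0]], "jaw": [0.15,0.15,0.15,0.15,0.15,0.15,0.15,0.15,0.15]}}

```text
clock: 31.85
position: [0.471, -0.1726, 0.0263]
ee_rot: [0.208, 0.978, -0.0, -0.0]
ft_force: [0.8, 0.0, 0.6]
grip_width: 0.152
grasp_force: 0.0
```

>>> {"fn": "jog_arm", "kwargs": {"dr": [[0,0,0],[0,0,0],[0,0,0],[0,0,0],[0,0,0],[0,0,0],[0,0,0]], "translation": [[0,0,0],[0,0,0],[0,0,-0.8],[0,0,-0.8],[0,0,-0.8],[0,0,-0.8],[0,0,0]], "jaw": [0.2,0.2,0.2,0.3,0.4,0.4,0.4]}}

```text
clock: 32.55
position: [0.4731, -0.1725, 0.1086]
ee_rot: [0.208, 0.978, -0.001, 0.002]
ft_force: [-0.4, 0.2, 0.8]
grip_width: 0.402
grasp_force: 0.0
```

```bash
python3 -c "
from plan import *
c=look(('scene','wrist'));save(c,'w2.png')"
```

```text
[ 4.731000e-01 -1.725000e-01  1.086000e-01  1.560429e+02]
s green [404. 129.] 30 [0.5901 0.5115]
s green [202. 190.] 27 [ 0.3354 -0.0395]
s green [257. 198.] 21 [0.4594 0.0464]
s green [158. 218.] 10 [ 0.3206 -0.178 ]
s green [292. 220.] 21 [0.5735 0.0605]
s green [124. 239.] 27 [ 0.3057 -0.2815]
s green [197. 254.] 26 [ 0.4736 -0.1738]
s green [241. 281.] 24 [ 0.6046 -0.1467]
s red [409. 123.] 23 [0.583  0.5511]
s red [150. 210.] 6 [ 0.2782 -0.1753]
s red [107. 244.] 3 [ 0.2781 -0.3196]
s red [108. 244.] 7 [ 0.2795 -0.3184]
s red [143. 259.] 3 [ 0.3812 -0.2788]
s red [142. 288.] 4 [ 0.4431 -0.3312]
s red [160. 308.] 4 [ 0.5136 -0.3301]
s red [208. 306.] 3 [ 0.5941 -0.244 ]
s red [168. 317.] 3 [ 0.5468 -0.3305]
s red [188. 325.] 3 [ 0.5955 -0.3092]
s gold [327. 141.] 575 [450.3 334.5] 53.6
s gold [272. 203.] 308 [477.1  71.1] 38.2
s gold [306. 222.] 288 [581.3  88.9] 38.4
s gold [203. 248.] 410 [ 458.1 -150.1] 38.9
s gold [359. 256.] 310 [756.6 117.7] 31.8
s gold [230. 281.] 472 [ 578.4 -155.9] 38.7
w green [ 4. 37.] 128 [ 0.3125 -0.2693]
w green [283. 215.] 320 [ 0.47   -0.1707]
w red [351. 190.] 74 [ 0.4757 -0.1248]
w red [383. 290.] 73 [ 0.5539 -0.1293]
w red [166. 399.] 172 [ 0.578  -0.3206]
w gold [310. 162.] 6916 [ 455.5 -146.4] 37.7
w gold [383. 296.] 1681 [ 565.7 -137.8] 34.3
w gold [318. 320.] 634 [ 566.4 -178.6] 28.2
```

View pics/w2.png

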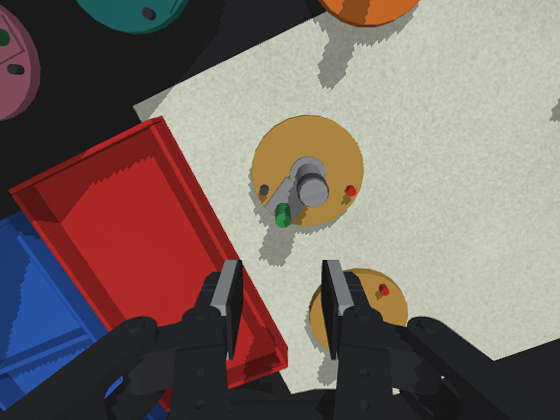

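P3 is shut: its knob (283,215) is beside the dark peg (264,190), and the stem top is at (314,188). The stem comes next, so I'll fix its position and height across two views.

```bash
python3 - <<'E'
from plan import *
c=cam('wrist');s=cam('scene');d=cam('side')
for z in (.05,.06):print(onz(c,(314,188),z))
# predicted stem-top pixel in scene for two centre guesses
for C in ((.4555,-.1464),(.458,-.150)): print(proj(s,[*C,.06]),proj(d,[*C,.06]),proj(c,[*C,.06]))
g=cv2.resize(np.hstack([s['color'][225:275,175:235],d['color'][165:215,290:350]]),None,fx=6,fy=6,interpolation=cv2.INTER_CUBIC)
cv2.imwrite('pics/st.png',g[:,:,::-1])
E
```

```text
[ 0.45493923 -0.14499866  0.05      ]
[ 0.45211404 -0.14474652  0.06      ]
[199.02345137 236.76857502] [319.38040474 184.49541169] [313.55792191 194.80468742]
[198.57251147 238.29840673] [319.09417126 183.44138306] [309.14940527 201.49719884]
```

View pics/st.png

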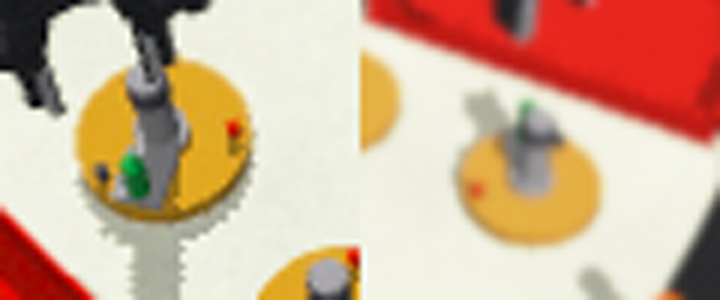

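```bash
python3 - <<'E'
from plan import *
c=cam('wrist');s=cam('scene');d=cam('side')
R=[ray(c,(314,189)),ray(s,(199.7,239.2)),ray(d,(320,185.3))]
print('all',tri(R),'w+s',tri(R[:2]),'s+d',tri(R[1:]))
for C in ((.456,-.147),):
  cur=leg(start(),[*C,.106,156]);leg(cur,[*C,.030,156])
E
```

```text
all [ 0.45512956 -0.14720047  0.05252345] w+s [ 0.4552066  -0.14561561  0.04692575] s+d [ 0.45602933 -0.14886727  0.05270907]
turn z 0.01 total: 1 rows of 0.009 | shift total [ 0.97  0.67 -0.01]: 1 rows of [ 0.967  0.666 -0.012]
turn z 0.00 total: 0 rows of 0.000 | shift total [0.   0.   3.04]: 4 rows of [0.   0.   0.76]
```

Stem at (.456, -.147), top about 55 mm up, which agrees with the text. Grasping P3 and lifting.

>>> {"fn": "jog_arm", "kwargs": {"dr": [[0,0,0],[0,0,0],[0,0,0],[0,0,0],[0,0,0],[0,0,0]], "translation": [[0.967,0.666,0],[0,0,0],[0,0,0.76],[0,0,0.76],[0,0,0.76],[0,0,0.76]], "jaw": [0.5,0.5,0.4,0.4,0.4,0.4]}}

```text
clock: 33.55
position: [0.4563, -0.1475, 0.0294]
ee_rot: [0.208, 0.978, -0.0, -0.0]
ft_force: [0.4, -0.2, 0.6]
grip_width: 0.401
grasp_force: 0.0
```

>>> {"fn": "jog_arm", "kwargs": {"dr": [[0,0,0],[0,0,0],[0,0,0],[0,0,0],[0,0,0],[0,0,0]], "translation": [[0,0,0],[0,0,0],[0,0,0],[0,0,0],[0,0,0],[0,0,0]], "jaw": [0.3,0.2,0.1,0.1,0.1,0.1], "squeeze": 40}}

```text
clock: 34.15
position: [0.4564, -0.1475, 0.0307]
ee_rot: [0.208, 0.978, -0.0, 0.0]
ft_force: [-1.7, -0.2, 1.2]
grip_width: 0.173
grasp_force: 39.4
```

>>> {"fn": "jog_arm", "kwargs": {"dr": [[0,0,0],[0,0,0],[0,0,0],[0,0,0],[0,0,0],[0,0,0],[0,0,0],[0,0,0]], "translation": [[0,0,-1],[0,0,-1],[0,0,-1],[0,0,-1],[0,0,-1],[0,0,-1],[0,0,0],[0,0,0]], "jaw": [0.1,0.1,0.1,0.1,0.1,0.1,0.1,0.1]}}

```text
clock: 34.95
position: [0.4561, -0.1474, 0.1799]
ee_rot: [0.208, 0.978, -0.0, 0.0]
ft_force: [-0.4, 0.1, -3.9]
grip_width: 0.171
grasp_force: 40.0
```

```bash
python3 - <<'E'
from plan import *
c=cam('wrist');save(c,'w3.png');print(start(),manip.get_obs()['grip_width'])
E
```

```text
[np.float64(0.45566579938214735), np.float64(-0.14718957197817759), np.float64(0.1792525139534639), np.float64(156.01755208261807)] 0.17406855843697827
```

View pics/w3.png

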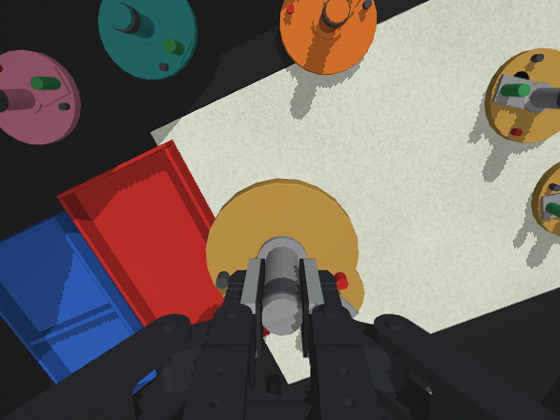

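P3 is held (3.9 N). Corners in view: the red tray's -x end at (173,141) and (57,195), and the blue tray's divider at about (110,308). I'll compute the tray geometry from several views.

```bash
python3 - <<'E'
from plan import *
c=cam('wrist');s=cam('scene');d=cam('side')
print('red -x corners',onz(c,(173,141),.024)[:2],onz(c,(57,195),.024)[:2],'div',onz(c,(110,308),.024)[:2],onz(c,(30,342),.024)[:2])
for n,c in (('s',s),('d',d)):
  for nm,lo,hi in(('red',(0,150,40),(6,255,255)),('blue',(102,150,40),(120,255,255))):
    b=[x for x in blobs(c,lo,hi,800)]
    for ce,a,m in b:
      hull=cv2.convexHull(np.argwhere(m)[:,::-1].astype(np.int32));q=cv2.approxPolyDP(hull,4,True)[:,0]
      print(n,nm,a,[(tuple(int(v) for v in p),tuple(onz(c,p,.024)[:2].round(3)),tuple(onz(c,p,0)[:2].round(3))) for p in q])
E
```

```text
red -x corners [ 0.38395938 -0.21144497] [ 0.38356145 -0.32398395] div [ 0.49657236 -0.34236262] [ 0.49766418 -0.43531882]
s red 3544 [((213, 301), (np.float64(0.593), np.float64(-0.228)), (np.float64(0.584), np.float64(-0.223))), ((181, 330), (np.float64(0.595), np.float64(-0.329)), (np.float64(0.585), np.float64(-0.327))), ((128, 272), (np.float64(0.385), np.float64(-0.329)), (np.float64(0.371), np.float64(-0.327))), ((160, 245), (np.float64(0.383), np.float64(-0.223)), (np.float64(0.369), np.float64(-0.219)))]
s blue 3844 [((181, 339), (np.float64(0.612), np.float64(-0.344)), (np.float64(0.602), np.float64(-0.342))), ((147, 369), (np.float64(0.612), np.float64(-0.446)), (np.float64(0.603), np.float64(-0.446))), ((94, 307), (np.float64(0.401), np.float64(-0.447)), (np.float64(0.387), np.float64(-0.448))), ((127, 279), (np.float64(0.399), np.float64(-0.342)), (np.float64(0.385), np.float64(-0.34)))]
d red 1153 [((360, 164), (np.float64(0.382), np.float64(-0.325)), (np.float64(0.387), np.float64(-0.349))), ((347, 188), (np.float64(0.382), np.float64(-0.205)), (np.float64(0.387), np.float64(-0.227))), ((293, 168), (np.float64(0.57), np.float64(-0.204)), (np.float64(0.579), np.float64(-0.226))), ((291, 162), (np.float64(0.587), np.float64(-0.226)), (np.float64(0.597), np.float64(-0.248))), ((305, 146), (np.float64(0.578), np.float64(-0.317)), (np.float64(0.587), np.float64(-0.341)))]
```

Red tray centre is about (.487, -.274), blue about (.501, -.393). Putting P3 in the near blue place.

>>> {"fn": "jog_arm", "kwargs": {"dr": [[0,0,0],[0,0,0],[0,0,0],[0,0,0],[0,0,0],[0,0,0],[0,0,0],[0,0,0],[0,0,0],[0,0,0]], "translation": [[-0.383,-0.906,0],[-0.383,-0.906,0],[-0.383,-0.906,0],[-0.383,-0.906,0],[-0.383,-0.906,0],[-0.383,-0.906,0],[-0.383,-0.906,0],[-0.383,-0.906,0],[-0.383,-0.906,0],[-0.383,-0.906,0]], "jaw": [0.1,0.1,0.1,0.1,0.1,0.1,0.1,0.1,0.1,0.1]}}

```text
clock: 36.15
position: [0.4514, -0.3938, 0.179]
ee_rot: [0.208, 0.978, 0.001, -0.001]
ft_force: [0.8, -0.2, -3.5]
grip_width: 0.173
grasp_force: 39.8
```

>>> {"fn": "jog_arm", "kwargs": {"dr": [[0,0,0],[0,0,0],[0,0,0],[0,0,0],[0,0,0],[0,0,0],[0,0,0],[0,0,0],[0,0,0],[0,0,0]], "translation": [[0,0,0],[0,0,0.9],[0,0,0.9],[0,0,0.9],[0,0,0.9],[0,0,0.7],[0,0,0.5],[0,0,0.4],[0,0,0.4],[0,0,0]], "jaw": [0.1,0.1,0.1,0.1,0.1,0.1,0.1,0.1,0.1,0.1]}}

```text
clock: 37.15
position: [0.4513, -0.3927, 0.0392]
ee_rot: [0.208, 0.978, 0.0, -0.001]
ft_force: [-0.2, 0.7, -3.7]
grip_width: 0.172
grasp_force: 39.7
```

```bash
python3 - <<'E'
from plan import *
print(start(),manip.get_obs()['ft_force'])
E
```

```text
[np.float64(0.45130774789293804), np.float64(-0.3927315205760315), np.float64(0.03922411627607525), np.float64(156.0272555858082)] [-0.16073537  0.73012756 -3.7149029 ]
```

>>> {"fn": "jog_arm", "kwargs": {"dr": [[0,0,0],[0,0,0],[0,0,0],[0,0,0],[0,0,0],[0,0,0],[0,0,0],[0,0,0],[0,0,0],[0,0,0]], "translation": [[0,0,0.14],[0,0,0],[0,0,0],[0,0,0],[0,0,0],[0,0,-0.8],[0,0,-0.9],[0,0,-0.9],[0,0,-0.9],[0,0,0]], "jaw": [0.1,0.1,0.35,0.4,0.4,0.4,0.4,0.4,0.4,0.4]}}

```text
clock: 38.15
position: [0.4534, -0.3941, 0.1279]
ee_rot: [0.208, 0.978, -0.001, 0.002]
ft_force: [0.7, -0.1, -1.0]
grip_width: 0.402
grasp_force: 0.0
```

```bash
python3 - <<'E'
from plan import *
look(('scene',))
C=np.array([.578,-.1535])
leg(start(),[*C,.125,156])
E
```

```text
[ 4.534000e-01 -3.941000e-01  1.279000e-01  1.560258e+02]
s green [404. 129.] 31 [0.5904 0.5113]
s green [202. 190.] 26 [ 0.3353 -0.0397]
s green [257. 198.] 21 [0.4594 0.0464]
s green [159. 220.] 18 [ 0.3248 -0.1797]
s green [292. 220.] 21 [0.5735 0.0605]
s green [124. 239.] 27 [ 0.3057 -0.2815]
s green [241. 281.] 24 [ 0.6047 -0.1464]
s green [118. 317.] 30 [ 0.466  -0.4193]
s red [409. 123.] 22 [0.5827 0.5506]
s red [189. 203.] 3 [ 0.336  -0.0894]
s red [151. 210.] 5 [ 0.2789 -0.1755]
s red [107. 243.] 4 [ 0.2769 -0.3191]
s red [136. 308.] 3 [ 0.4741 -0.3713]
s red [108. 245.] 3 [ 0.2826 -0.3206]
s red [140. 287.] 3 [ 0.4372 -0.3303]
s red [159. 307.] 3 [ 0.5117 -0.3301]
s red [171. 320.] 3 [ 0.5582 -0.3296]
s gold [327. 141.] 572 [450.2 334.4] 53.6
s gold [272. 203.] 310 [477.1  71.1] 38.2
s gold [305. 222.] 290 [581.3  88.9] 38.4
s gold [360. 256.] 316 [755.2 117.5] 32.4
s gold [230. 281.] 470 [ 578.2 -155.8] 38.5
s gold [130. 308.] 352 [ 452.3 -393.4] 38.6
turn z 0.01 total: 1 rows of 0.006 | shift total [-0.67 10.82  0.04]: 11 rows of [-0.061  0.983  0.004]
```

>>> {"fn": "jog_arm", "kwargs": {"dr": [[0,0,0],[0,0,0],[0,0,0],[0,0,0],[0,0,0],[0,0,0],[0,0,0],[0,0,0],[0,0,0],[0,0,0]], "translation": [[-0.061,0.98,0],[-0.061,0.98,0],[-0.061,0.98,0],[-0.061,0.98,0],[-0.061,0.98,0],[-0.061,0.98,0],[-0.061,0.98,0],[-0.061,0.98,0],[-0.061,0.98,0],[-0.061,0.98,0]], "jaw": [0.4,0.4,0.4,0.4,0.4,0.4,0.4,0.4,0.4,0.4]}}

```text
clock: 39.2
position: [0.5652, -0.1745, 0.1233]
ee_rot: [0.208, 0.978, 0.0, -0.001]
ft_force: [0.5, -1.6, 0.6]
grip_width: 0.402
grasp_force: 0.0
```

>>> {"fn": "jog_arm", "kwargs": {"dr": [[0,0,0],[0,0,0],[0,0,0]], "translation": [[-0.061,0.98,0],[0,0,0],[0,0,0]], "jaw": [0.4,0.4,0.4]}}

```text
clock: 39.5
position: [0.5763, -0.1533, 0.1235]
ee_rot: [0.207, 0.978, -0.0, -0.001]
ft_force: [-0.0, -0.2, 0.5]
grip_width: 0.4
grasp_force: 0.0
```

```bash
python3 - <<'E'
from plan import *
look()
E
```

```text
[ 5.763000e-01 -1.533000e-01  1.235000e-01  1.560943e+02]
w green [310. 238.] 290 [ 0.6019 -0.1433]
w red [303. 169.] 62 [ 0.5573 -0.1286]
w gold [277. 192.] 5487 [ 575.3 -153.8] 37.9
```

>>> {"fn": "jog_arm", "kwargs": {"dr": [[0,0,0],[0,0,0],[0,0,0],[0,0,0],[0,0,0],[0,0,0],[0,0,0],[0,0,0],[0,0,0],[0,0,0]], "translation": [[0,0,0.94],[0,0,0.94],[0,0,0.94],[0,0,0.92],[0,0,0],[0,0,0],[0,0,0],[0,0,0],[0,0,0],[0,0,0]], "jaw": [0.4,0.4,0.4,0.4,0.4,0.3,0.2,0.1,0.1,0.1]}}

```text
clock: 40.55
position: [0.5773, -0.1543, 0.0323]
ee_rot: [0.208, 0.978, -0.001, 0.001]
ft_force: [-2.5, -1.5, 6.6]
grip_width: 0.175
grasp_force: 39.4
```

>>> {"fn": "jog_arm", "kwargs": {"dr": [[0,0,0],[0,0,0],[0,0,0],[0,0,0],[0,0,0],[0,0,0],[0,0,0],[0,0,0]], "translation": [[0,0,0],[0,0,-1],[0,0,-1],[0,0,-1],[0,0,-1],[0,0,-1],[0,0,-1],[0,0,0]], "jaw": [0.1,0.1,0.1,0.1,0.1,0.1,0.1,0.1]}}

```text
clock: 41.35
position: [0.5782, -0.1535, 0.1842]
ee_rot: [0.208, 0.978, -0.0, 0.003]
ft_force: [0.6, 0.1, -4.1]
grip_width: 0.17
grasp_force: 40.0
```

>>> {"fn": "jog_arm", "kwargs": {"dr": [[0,0,0],[0,0,0],[0,0,0],[0,0,0],[0,0,0],[0,0,0],[0,0,0],[0,0,0],[0,0,0],[0,0,0]], "translation": [[-0.295,-0.917,0],[-0.295,-0.917,0],[-0.295,-0.917,0],[-0.295,-0.917,0],[-0.295,-0.917,0],[-0.295,-0.917,0],[-0.295,-0.917,0],[-0.295,-0.917,0],[-0.295,-0.917,0],[-0.295,-0.917,0]], "jaw": [0.1,0.1,0.1,0.1,0.1,0.1,0.1,0.1,0.1,0.1]}}

```text
clock: 42.35
position: [0.55, -0.3937, 0.1788]
ee_rot: [0.208, 0.978, 0.0, -0.001]
ft_force: [0.9, -1.1, -3.9]
grip_width: 0.168
grasp_force: 39.7
```

>>> {"fn": "jog_arm", "kwargs": {"dr": [[0,0,0],[0,0,0],[0,0,0],[0,0,0],[0,0,0],[0,0,0],[0,0,0],[0,0,0],[0,0,0],[0,0,0]], "translation": [[0,0,0],[0,0,0.9],[0,0,0.9],[0,0,0.9],[0,0,0.9],[0,0,0.7],[0,0,0.5],[0,0,0.4],[0,0,0.4],[0,0,0]], "jaw": [0.1,0.1,0.1,0.1,0.1,0.1,0.1,0.1,0.1,0.1]}}

```text
clock: 43.35
position: [0.5503, -0.3928, 0.0396]
ee_rot: [0.208, 0.978, 0.0, -0.001]
ft_force: [-1.0, 0.5, -5.4]
grip_width: 0.174
grasp_force: 39.7
```

>>> {"fn": "jog_arm", "kwargs": {"dr": [[0,0,0],[0,0,0],[0,0,0],[0,0,0],[0,0,0],[0,0,0],[0,0,0],[0,0,0],[0,0,0],[0,0,0]], "translation": [[0,0,0.13],[0,0,0],[0,0,0],[0,0,0],[0,0,0],[0,0,-0.8],[0,0,-0.9],[0,0,-0.9],[0,0,-0.9],[0,0,0]], "jaw": [0.1,0.1,0.35,0.4,0.4,0.4,0.4,0.4,0.4,0.4]}}

```text
clock: 44.35
position: [0.5527, -0.3938, 0.1293]
ee_rot: [0.208, 0.978, -0.001, 0.003]
ft_force: [0.6, 0.2, 1.4]
grip_width: 0.4
grasp_force: 0.0
```

>>> {"fn": "jog_arm", "kwargs": {"dr": [[0,0,1],[0,0,1],[0,0,1],[0,0,1],[0,0,1],[0,0,1],[0,0,1],[0,0,1]], "translation": [[0,0,0],[0,0,0],[0,0,0],[0,0,0],[0,0,0],[0,0,0],[0,0,0],[0,0,0]], "jaw": [0.4,0.4,0.4,0.4,0.4,0.4,0.4,0.4]}}

```text
clock: 45.15
position: [0.5507, -0.393, 0.1247]
ee_rot: [0.471, 0.882, -0.0, -0.0]
ft_force: [0.9, 0.6, -0.2]
grip_width: 0.399
grasp_force: 0.0
```

>>> {"fn": "jog_arm", "kwargs": {"dr": [[0,0,1],[0,0,1],[0,0,1],[0,0,1],[0,0,1],[0,0,1],[0,0,1],[0,0,0.25]], "translation": [[0,0,0],[0,0,0],[0,0,0],[0,0,0],[0,0,0],[0,0,0],[0,0,0],[0,0,0]], "jaw": [0.4,0.4,0.4,0.4,0.4,0.4,0.4,0.4]}}

```text
clock: 45.95
position: [0.5508, -0.393, 0.1248]
ee_rot: [0.676, 0.737, -0.0, -0.0]
ft_force: [0.2, 0.9, 0.6]
grip_width: 0.4
grasp_force: 0.0
```

>>> {"fn": "jog_arm", "kwargs": {"dr": [[0,0,0],[0,0,0],[0,0,0],[0,0,0],[0,0,0],[0,0,0],[0,0,0],[0,0,0],[0,0,0],[0,0,0]], "translation": [[0.992,-0.07,0],[0.992,-0.07,0],[0.992,-0.07,0],[0.992,-0.07,0],[0.992,-0.07,0],[0.992,-0.07,0],[0.992,-0.07,0],[0.992,-0.07,0],[0.992,-0.07,0],[0.992,-0.07,0]], "jaw": [0.4,0.4,0.4,0.4,0.4,0.4,0.4,0.4,0.4,0.4]}}

```text
clock: 46.95
position: [0.5114, -0.1466, 0.1251]
ee_rot: [0.675, 0.738, -0.0, 0.0]
ft_force: [0.7, -0.0, 0.3]
grip_width: 0.402
grasp_force: 0.0
```

>>> {"fn": "jog_arm", "kwargs": {"dr": [[0,0,0],[0,0,0],[0,0,0],[0,0,0],[0,0,0],[0,0,0],[0,0,0],[0,0,0],[0,0,0],[0,0,0]], "translation": [[0.992,-0.07,0],[0.992,-0.07,0],[0.992,-0.07,0],[0.992,-0.07,0],[0.992,-0.07,0],[0.992,-0.07,0],[0.992,-0.07,0],[0.992,-0.07,0],[0.992,-0.07,0],[0,0,0]], "jaw": [0.4,0.4,0.4,0.4,0.4,0.4,0.4,0.4,0.4,0.4]}}

```text
clock: 47.95
position: [0.4758, 0.077, 0.1253]
ee_rot: [0.673, 0.74, 0.001, -0.0]
ft_force: [-0.7, -0.4, 0.1]
grip_width: 0.402
grasp_force: 0.0
```

```bash
python3 - <<'E'
from plan import *
look(('scene','wrist'))
E
```

```text
[4.75800e-01 7.70000e-02 1.25300e-01 9.53921e+01]
s green [404. 129.] 30 [0.5901 0.5115]
s green [202. 190.] 27 [ 0.3354 -0.0395]
s green [257. 198.] 21 [0.4594 0.0464]
s green [159. 220.] 19 [ 0.3253 -0.1798]
s green [292. 220.] 21 [0.5735 0.0605]
s green [124. 239.] 27 [ 0.3057 -0.2815]
s green [118. 317.] 30 [ 0.4665 -0.419 ]
s green [158. 339.] 25 [ 0.5769 -0.3839]
s red [409. 123.] 21 [0.5824 0.5508]
s red [189. 203.] 3 [ 0.336  -0.0894]
s red [150. 210.] 6 [ 0.2782 -0.1753]
s red [107. 244.] 3 [ 0.2781 -0.3196]
s red [136. 308.] 3 [ 0.4741 -0.3713]
s red [412. 123.] 3 [0.5893 0.5561]
s red [108. 242.] 3 [ 0.2754 -0.3167]
s red [108. 245.] 3 [ 0.2826 -0.3206]
s red [180. 328.] 4 [ 0.5881 -0.3292]
s gold [327. 141.] 574 [450.2 334.4] 53.6
s gold [272. 203.] 310 [477.1  71.1] 38.2
s gold [306. 222.] 289 [581.3  88.9] 38.4
s gold [359. 256.] 313 [755.9 117.7] 32.2
s gold [130. 308.] 349 [ 452.4 -393.1] 38.6
s gold [148. 338.] 517 [ 550.  -394.9] 38.8
w green [416. 235.] 352 [0.5707 0.0654]
w green [253. 238.] 289 [0.4579 0.0525]
w green [ 92. 330.] 375 [ 0.3392 -0.0348]
w red [467. 194.] 83 [0.605  0.0956]
w red [304. 236.] 56 [0.4939 0.0537]
w gold [418. 174.] 5016 [576.3  93.8] 38.5
w gold [284. 191.] 5476 [474.6  75.6] 37.9
w gold [435. 227.] 314 [594.5  66.2] 10.9
```

>>> {"fn": "jog_arm", "kwargs": {"dr": [[0,0,0],[0,0,0],[0,0,0],[0,0,0],[0,0,0],[0,0,0],[0,0,0],[0,0,0],[0,0,0],[0,0,0]], "translation": [[-0.05,-0.04,0.95],[0,0,0.95],[0,0,0.95],[0,0,0.92],[0,0,0],[0,0,0],[0,0,0],[0,0,0],[0,0,0],[0,0,0]], "jaw": [0.4,0.4,0.4,0.4,0.4,0.3,0.2,0.1,0.1,0.1]}}

```text
clock: 49.05
position: [0.476, 0.0717, 0.032]
ee_rot: [0.676, 0.737, 0.0, 0.001]
ft_force: [-4.0, -2.2, 6.1]
grip_width: 0.172
grasp_force: 39.0
```

>>> {"fn": "jog_arm", "kwargs": {"dr": [[0,0,0],[0,0,0],[0,0,0],[0,0,0],[0,0,0],[0,0,0],[0,0,0],[0,0,0]], "translation": [[0,0,0],[0,0,-1],[0,0,-1],[0,0,-1],[0,0,-1],[0,0,-1],[0,0,-1],[0,0,0]], "jaw": [0.1,0.1,0.1,0.1,0.1,0.1,0.1,0.1]}}

```text
clock: 49.85
position: [0.4772, 0.0724, 0.184]
ee_rot: [0.675, 0.737, 0.002, 0.002]
ft_force: [0.4, 0.2, -4.1]
grip_width: 0.172
grasp_force: 40.3
```

>>> {"fn": "jog_arm", "kwargs": {"dr": [[0,0,0],[0,0,0],[0,0,0],[0,0,0],[0,0,0],[0,0,0],[0,0,0],[0,0,0]], "translation": [[-0.935,-0.057,0],[-0.935,-0.057,0],[-0.935,-0.057,0],[-0.935,-0.057,0],[-0.935,-0.057,0],[-0.935,-0.057,0],[-0.935,-0.057,0],[-0.935,-0.057,0]], "jaw": [0.1,0.1,0.1,0.1,0.1,0.1,0.1,0.1]}}

```text
clock: 50.65
position: [0.4798, -0.1162, 0.1794]
ee_rot: [0.675, 0.737, -0.0, -0.001]
ft_force: [0.5, 0.1, -5.5]
grip_width: 0.167
grasp_force: 40.2
```

>>> {"fn": "jog_arm", "kwargs": {"dr": [[0,0,0],[0,0,0],[0,0,0],[0,0,0],[0,0,0],[0,0,0],[0,0,0],[0,0,0]], "translation": [[-0.935,-0.057,0],[-0.935,-0.057,0],[-0.935,-0.057,0],[-0.935,-0.057,0],[-0.935,-0.057,0],[-0.935,-0.057,0],[-0.935,-0.057,0],[0,0,0]], "jaw": [0.1,0.1,0.1,0.1,0.1,0.1,0.1,0.1]}}

```text
clock: 51.45
position: [0.4833, -0.2828, 0.1789]
ee_rot: [0.677, 0.736, -0.001, -0.001]
ft_force: [0.1, -0.9, -4.6]
grip_width: 0.175
grasp_force: 40.2
```

>>> {"fn": "jog_arm", "kwargs": {"dr": [[0,0,0],[0,0,0],[0,0,0],[0,0,0],[0,0,0],[0,0,0],[0,0,0],[0,0,0],[0,0,0],[0,0,0]], "translation": [[0,0,0],[0,0,0.9],[0,0,0.9],[0,0,0.9],[0,0,0.9],[0,0,0.7],[0,0,0.5],[0,0,0.4],[0,0,0.4],[0,0,0]], "jaw": [0.1,0.1,0.1,0.1,0.1,0.1,0.1,0.1,0.1,0.1]}}

```text
clock: 52.45
position: [0.4844, -0.2786, 0.0397]
ee_rot: [0.675, 0.738, -0.0, -0.001]
ft_force: [0.1, 1.0, -5.3]
grip_width: 0.173
grasp_force: 40.0
```

>>> {"fn": "jog_arm", "kwargs": {"dr": [[0,0,0],[0,0,0],[0,0,0],[0,0,0],[0,0,0],[0,0,0],[0,0,0],[0,0,0],[0,0,0],[0,0,0]], "translation": [[0.18,0,0.06],[0,0,0.07],[0,0,0],[0,0,0],[0,0,0],[0,0,-0.8],[0,0,-0.9],[0,0,-0.9],[0,0,-0.9],[0,0,0]], "jaw": [0.1,0.1,0.35,0.4,0.4,0.4,0.4,0.4,0.4,0.4]}}

```text
clock: 53.45
position: [0.4864, -0.2755, 0.1286]
ee_rot: [0.675, 0.737, 0.0, 0.003]
ft_force: [0.5, 0.7, 0.0]
grip_width: 0.399
grasp_force: 0.0
```

>>> {"fn": "jog_arm", "kwargs": {"dr": [[0,0,0],[0,0,0],[0,0,0],[0,0,0],[0,0,0],[0,0,0],[0,0,0],[0,0,0]], "translation": [[0.95,0.333,0],[0.95,0.333,0],[0.95,0.333,0],[0.95,0.333,0],[0.95,0.333,0],[0.95,0.333,0],[0.95,0.333,0],[0.95,0.333,0]], "jaw": [0.4,0.4,0.4,0.4,0.4,0.4,0.4,0.4]}}

```text
clock: 54.25
position: [0.5343, -0.0786, 0.1247]
ee_rot: [0.675, 0.737, -0.0, 0.0]
ft_force: [-0.8, 0.8, -0.3]
grip_width: 0.397
grasp_force: 0.0
```

>>> {"fn": "jog_arm", "kwargs": {"dr": [[0,0,0],[0,0,0],[0,0,0],[0,0,0],[0,0,0],[0,0,0],[0,0,0],[0,0,0],[0,0,0]], "translation": [[0.95,0.333,0],[0.95,0.333,0],[0.95,0.333,0],[0.95,0.333,0],[0.95,0.333,0],[0.95,0.333,0],[0.95,0.333,0],[0,0,0],[0,0,0]], "jaw": [0.4,0.4,0.4,0.4,0.4,0.4,0.4,0.4,0.4]}}

```text
clock: 55.15
position: [0.5776, 0.0915, 0.1245]
ee_rot: [0.675, 0.738, -0.0, -0.0]
ft_force: [-0.2, -0.5, 0.3]
grip_width: 0.399
grasp_force: 0.0
```

```bash
python3 - <<'E'
from plan import *
look(('scene','wrist'))
E
```

```text
[5.77600e-01 9.15000e-02 1.24500e-01 9.50897e+01]
s green [404. 129.] 29 [0.5904 0.5113]
s green [202. 190.] 27 [ 0.3354 -0.0395]
s green [159. 220.] 18 [ 0.3248 -0.1797]
s green [292. 220.] 21 [0.5735 0.0605]
s green [124. 239.] 27 [ 0.3057 -0.2815]
s green [158. 284.] 22 [ 0.468  -0.2963]
s green [118. 317.] 30 [ 0.4665 -0.4193]
s green [158. 339.] 25 [ 0.5769 -0.3839]
s red [409. 123.] 18 [0.5825 0.5512]
s red [189. 203.] 3 [ 0.336  -0.0894]
s red [150. 210.] 6 [ 0.2782 -0.1753]
s red [107. 244.] 4 [ 0.277 -0.32 ]
s red [136. 308.] 4 [ 0.4751 -0.3715]
s red [407. 121.] 3 [0.5745 0.5525]
s red [412. 123.] 3 [0.5893 0.5561]
s red [108. 244.] 7 [ 0.2795 -0.3184]
s red [154. 249.] 3 [ 0.3794 -0.2415]
s red [148. 295.] 3 [ 0.4676 -0.3307]
s red [179. 328.] 3 [ 0.5863 -0.3292]
s gold [334. 142.] 354 [452.1 335.8] 53.4
s gold [305. 222.] 289 [581.3  88.9] 38.4
s gold [360. 256.] 306 [756.6 117.7] 31.8
s gold [174. 287.] 444 [ 483.5 -273.5] 39.5
s gold [130. 308.] 351 [ 452.3 -393.4] 38.6
s gold [148. 338.] 516 [ 550.5 -394.6] 38.4
w green [272. 243.] 283 [0.5725 0.0656]
w red [326. 202.] 65 [0.6081 0.096 ]
w gold [284. 190.] 5857 [578.1  93.3] 37.9
```

>>> {"fn": "jog_arm", "kwargs": {"dr": [[0,0,0],[0,0,0],[0,0,0],[0,0,0],[0,0,0],[0,0,0],[0,0,0],[0,0,0],[0,0,0],[0,0,0]], "translation": [[0.05,0,0.95],[0,0,0.95],[0,0,0.95],[0,0,0.92],[0,0,0],[0,0,0],[0,0,0],[0,0,0],[0,0,0],[0,0,0]], "jaw": [0.4,0.4,0.4,0.4,0.4,0.3,0.2,0.1,0.1,0.1]}}

```text
clock: 56.25
position: [0.5787, 0.0923, 0.0324]
ee_rot: [0.676, 0.737, 0.001, 0.001]
ft_force: [-1.8, -1.3, 7.0]
grip_width: 0.168
grasp_force: 39.4
```

>>> {"fn": "jog_arm", "kwargs": {"dr": [[0,0,0],[0,0,0],[0,0,0],[0,0,0],[0,0,0],[0,0,0],[0,0,0],[0,0,0],[0,0,0],[0,0,0]], "translation": [[0,0,0],[0,0,-1],[0,0,-1],[0,0,-1],[0,0,-1],[0,0,-1],[0,0,-1],[0,0,-1],[0,0,-1],[0,0,0]], "jaw": [0.1,0.1,0.1,0.1,0.1,0.1,0.1,0.1,0.1,0.1]}}

```text
clock: 57.25
position: [0.5788, 0.0931, 0.2343]
ee_rot: [0.675, 0.737, 0.002, 0.002]
ft_force: [0.1, 1.0, -3.4]
grip_width: 0.17
grasp_force: 39.9
```

```bash
python3 - <<'E'
from plan import *
c=cam('wrist');save(c,'w4.png');print(start())
s=cam('scene');d=cam('side')
g=np.hstack([cv2.resize(s['color'][40:190,265:435],(400,353)),cv2.resize(d['color'][235:395,130:310],(400,353))])
cv2.imwrite('pics/tst.png',g[:,:,::-1])
for n,k in(('w',c),('s',s),('d',d)):
  for ce,a,m in blobs(k,(15,120,80),(27,255,255),250):
    p=plane_pts(k,m,.076);q=cv2.minEnclosingCircle((p*1000).astype(np.float32));print(n,ce.round(),a,np.round(q[0],1),round(q[1],1))
E
```

```text
[np.float64(0.5780710193124287), np.float64(0.09278046206218152), np.float64(0.23196179563692518), np.float64(95.03726297320685)]
w [280. 228.] 10117 [584.4  31.9] 69.1
s [335. 139.] 302 [486.  293.5] 49.7
s [304. 177.] 433 [513.2 159.9] 46.0
s [359. 255.] 308 [772.1  86.1] 30.5
s [174. 287.] 446 [ 515.9 -282.3] 37.3
s [130. 308.] 351 [ 486.4 -395.7] 36.4
s [148. 338.] 515 [ 579. -397.] 36.2
d [245. 194.] 348 [634.6  -5.1] 45.8
d [241. 292.] 791 [485.7 295.9] 53.4
```

View pics/tst.png

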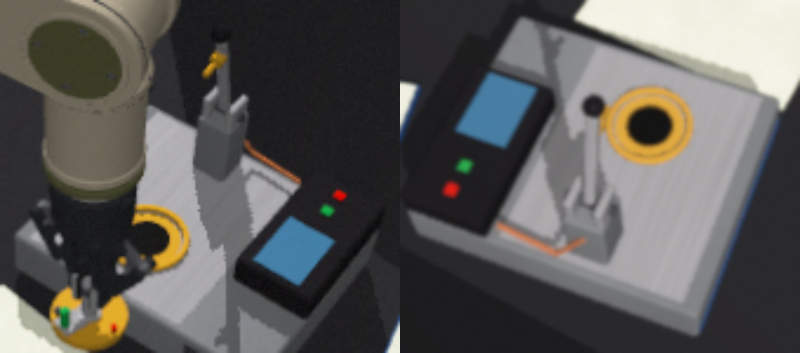

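View pics/w4.png

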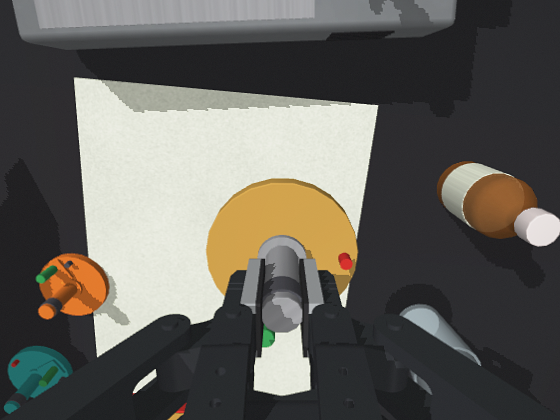

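Tester crop: the ball is at (359.4,54.5) in the scene picture and (216.9,282.6) in the side picture, and the arm is raised on the post behind the ring. P2 is held well. I'll step toward the ring for a wrist look.

>>> {"fn": "jog_arm", "kwargs": {"dr": [[0,0,0],[0,0,0],[0,0,0],[0,0,0],[0,0,0],[0,0,0]], "translation": [[0.85,-0.86,0],[0.85,-0.86,0],[0.85,-0.86,0],[0.85,-0.86,0],[0,0,0],[0,0,0]], "jaw": [0.1,0.1,0.1,0.1,0.1,0.1]}}

```text
clock: 58.0
position: [0.4838, 0.1694, 0.2298]
ee_rot: [0.675, 0.738, -0.001, -0.0]
ft_force: [0.5, -1.1, -3.1]
grip_width: 0.168
grasp_force: 40.0
```

```bash
python3 - <<'E'
from plan import *
c=cam('wrist');save(c,'w5.png');print(start())
s=cam('scene');d=cam('side')
print('ball',tri([ray(s,(359.4,54.5)),ray(d,(216.9,282.6))]))
for p in [(298.8,282.6),(263.7,382.2)]: print('deck edge',onz(d,p,.07))
for ce,a,m in blobs(c,(15,120,80),(27,255,255),250):
    for z in (.070,.076):
        p=plane_pts(c,m,z);q=cv2.minEnclosingCircle((p*1000).astype(np.float32));print(ce.round(),a,np.round(q[0],1),round(q[1],1))
# dark mouth of the cup: black blobs
for n,k in(('s',s),('w',c),('d',d)):
    g=cv2.cvtColor(k['color'],cv2.COLOR_RGB2GRAY);nn,l,st,ce=cv2.connectedComponentsWithStats((g<60).astype(np.uint8))
    for i in range(1,nn):
        if 80<st[i,4]<6000:
            X=onz(k,ce[i],.070)[:2]
            if np.hypot(X[0]-.485,X[1]-.293)<.03: print(n,'mouth',ce[i].round(1),st[i,4],X.round(4))
E
```

```text
[np.float64(0.4844672576481604), np.float64(0.16877480180827897), np.float64(0.22985091590230686), np.float64(94.99849107683812)]
ball [0.46942815 0.40862118 0.30016307]
deck edge [0.36496652 0.20150368 0.07      ]
deck edge [0.32667219 0.47238163 0.07      ]
[297.  54.] 2394 [483.3 294.3] 50.1
[297.  54.] 2394 [483.1 293.4] 49.1
[296.  43.] 3468 [483.1 294. ] 39.8
[296.  43.] 3468 [483. 293.] 39.0
[280. 228.] 10092 [488.3 107.2] 69.5
[280. 228.] 10092 [488.1 110. ] 68.1
s mouth [327.  140.7] 202 [0.4815 0.2935]
w mouth [296.6  28.9] 3824 [0.4835 0.2919]
d mouth [241.8 291.6] 247 [0.4827 0.2922]
```

View pics/w5.png

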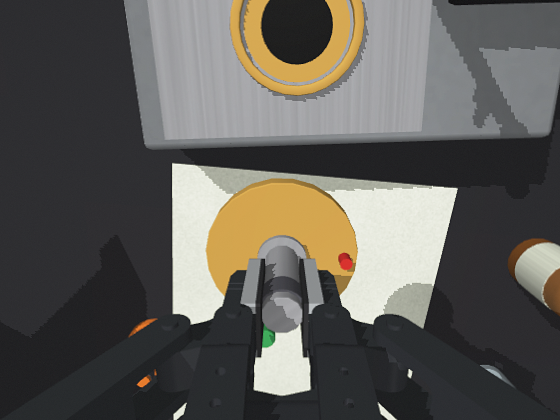

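The ring centre is (.483, .293) in all views. The ball is at (.469, .409, .300), tester yaw is about 8°, and the hinge is near (.462, .4415). The wrist camera sits on tool +x, so I'll turn to yaw 185 to keep it off the nozzle, then go over the cup.

>>> {"fn": "jog_arm", "kwargs": {"dr": [[0,0,-0.98],[0,0,-0.98],[0,0,-0.98],[0,0,-0.98],[0,0,-0.98],[0,0,-0.98],[0,0,-0.98],[0,0,-0.98],[0,0,-0.98],[0,0,-0.98]], "translation": [[0,0,0],[0,0,0],[0,0,0],[0,0,0],[0,0,0],[0,0,0],[0,0,0],[0,0,0],[0,0,0],[0,0,0]], "jaw": [0.1,0.1,0.1,0.1,0.1,0.1,0.1,0.1,0.1,0.1]}}

```text
clock: 59.15
position: [0.485, 0.1688, 0.2303]
ee_rot: [0.388, 0.922, -0.0, -0.0]
ft_force: [-0.6, 0.5, -3.2]
grip_width: 0.17
grasp_force: 40.0
```

>>> {"fn": "jog_arm", "kwargs": {"dr": [[0,0,-0.98],[0,0,-0.98],[0,0,-0.98],[0,0,-0.98],[0,0,-0.98],[0,0,-0.98],[0,0,-0.98],[0,0,-0.98],[0,0,-0.98],[0,0,-0.98]], "translation": [[0,0,0],[0,0,0],[0,0,0],[0,0,0],[0,0,0],[0,0,0],[0,0,0],[0,0,0],[0,0,0],[0,0,0]], "jaw": [0.1,0.1,0.1,0.1,0.1,0.1,0.1,0.1,0.1,0.1]}}

```text
clock: 60.15
position: [0.485, 0.1688, 0.2304]
ee_rot: [0.057, 0.998, 0.0, -0.0]
ft_force: [0.7, -0.1, -3.6]
grip_width: 0.17
grasp_force: 40.0
```

>>> {"fn": "jog_arm", "kwargs": {"dr": [[0,0,-0.98],[0,0,-0.98],[0,0,-0.98],[0,0,0],[0,0,0],[0,0,0],[0,0,0],[0,0,0],[0,0,0],[0,0,0]], "translation": [[0,0,0],[0,0,0],[0,0,0],[-0.074,0.991,0],[-0.074,0.991,0],[-0.074,0.991,0],[-0.074,0.991,0],[-0.074,0.991,0],[0,0,0],[0,0,0]], "jaw": [0.1,0.1,0.1,0.1,0.1,0.1,0.1,0.1,0.1,0.1]}}

```text
clock: 61.15
position: [0.4828, 0.2936, 0.2301]
ee_rot: [-0.045, 0.999, 0.0, -0.001]
ft_force: [0.3, -0.3, -3.3]
grip_width: 0.171
grasp_force: 40.1
```

>>> {"fn": "jog_arm", "kwargs": {"dr": [[0,0,0],[0,0,0],[0,0,0],[0,0,0],[0,0,0]], "translation": [[0,0,0.8],[0,0,0.8],[0,0,0.8],[0,0,0.6],[0,0,0]], "jaw": [0.1,0.1,0.1,0.1,0.1]}}

```text
clock: 61.65
position: [0.4823, 0.2919, 0.1537]
ee_rot: [-0.044, 0.999, -0.001, -0.001]
ft_force: [-0.0, 1.1, -2.3]
grip_width: 0.171
grasp_force: 40.0
```

```bash
python3 - <<'E'
from plan import *
print(start(),manip.get_obs()['ft_force'])
c=cam('wrist');s=cam('scene');d=cam('side')
for n,k in(('w',c),('s',s),('d',d)):
  for ce,a,m in blobs(k,(15,120,80),(27,255,255),150):
    X=onz(k,ce,.08)
    if np.hypot(X[0]-.483,X[1]-.293)<.08: 
      for z in (.076,.124): 
        p=plane_pts(k,m,z);q=cv2.minEnclosingCircle((p*1000).astype(np.float32));print(n,z,ce.round(),a,np.round(q[0],1),round(q[1],1))
g=np.hstack([cv2.resize(s['color'][40:190,265:435],(400,353)),cv2.resize(d['color'][235:395,130:310],(400,353))])
cv2.imwrite('pics/tst2.png',g[:,:,::-1])
E
```

```text
[np.float64(0.4822842158814277), np.float64(0.29190956083207636), np.float64(0.15371663748363373), np.float64(-174.914295857261)] [-0.036565    1.08756914 -2.26766   ]
w 0.076 [282. 211.] 15050 [492.1 292.5] 59.5
w 0.124 [282. 211.] 15050 [472.8 291. ] 46.5
s 0.076 [326. 138.] 718 [469.9 302.3] 69.1
s 0.124 [326. 138.] 718 [495.4 270. ] 66.0
d 0.076 [242. 291.] 1001 [484.8 283.7] 60.0
d 0.124 [242. 291.] 1001 [470.2 307.2] 57.3
```

View pics/tst2.png

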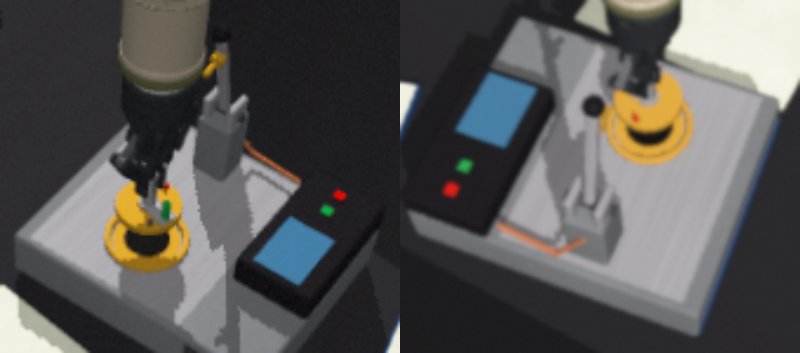

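P2 hangs centred above the ring in both views and the igniter is still raised. Lowering.

>>> {"fn": "jog_arm", "kwargs": {"dr": [[0,0,0],[0,0,0],[0,0,0],[0,0,0],[0,0,0],[0,0,0],[0,0,0],[0,0,0]], "translation": [[-0.02,0.04,0.5],[0,0,0.4],[0,0,0.3],[0,0,0.2],[0,0,0.2],[0,0,0.2],[0,0,0.1],[0,0,0]], "jaw": [0.1,0.1,0.1,0.1,0.1,0.1,0.1,0.1]}}

```text
clock: 62.6
position: [0.4828, 0.2948, 0.108]
ee_rot: [-0.045, 0.999, -0.0, -0.0]
ft_force: [0.3, 0.2, -2.4]
grip_width: 0.174
grasp_force: 40.2
```

>>> {"fn": "jog_arm", "kwargs": {"dr": [[0,0,0],[0,0,0],[0,0,0],[0,0,0]], "translation": [[0,0,0.06],[0,0,0.06],[0,0,0],[0,0,0]], "jaw": [0.1,0.1,0.1,0.1]}}

```text
clock: 63.0
position: [0.483, 0.2949, 0.1053]
ee_rot: [-0.045, 0.999, -0.0, 0.0]
ft_force: [-0.1, -0.3, -2.7]
grip_width: 0.171
grasp_force: 40.2
```

>>> {"fn": "jog_arm", "kwargs": {"dr": [[0,0,0],[0,0,0],[0,0,0],[0,0,0]], "translation": [[0,-0.06,0.06],[0,0,0.05],[0,0,0.02],[0,0,0]], "jaw": [0.1,0.1,0.1,0.1]}}

```text
clock: 63.4
position: [0.4832, 0.293, 0.1024]
ee_rot: [-0.045, 0.999, -0.0, 0.0]
ft_force: [-2.9, -3.8, 4.4]
grip_width: 0.171
grasp_force: 40.9
```

>>> {"fn": "jog_arm", "kwargs": {"dr": [[0,0,0],[0,0,0],[0,0,0],[0,0,0],[0,0,0],[0,0,0],[0,0,0],[0,0,0],[0,0,0],[0,0,0]], "translation": [[0,0,0],[0,0,0],[0,0,0],[0,0,-0.8],[0,0,-0.9],[0,0,-0.9],[0,0,-0.9],[0,0,-0.9],[0,0,0],[0,0,0]], "jaw": [0.25,0.35,0.4,0.4,0.4,0.4,0.4,0.4,0.4,0.4]}}

```text
clock: 64.4
position: [0.4832, 0.2934, 0.212]
ee_rot: [-0.045, 0.999, 0.0, 0.0]
ft_force: [-0.1, -0.2, 0.2]
grip_width: 0.397
grasp_force: 0.0
```

```bash
python3 - <<'E'
from plan import *
print(start())
c=cam('wrist');s=cam('scene');d=cam('side')
for n,k in(('w',c),('s',s),('d',d)):
  for nm,lo,hi,z in(('green',(45,80,30),(75,255,255),.100),('red',(0,150,60),(5,255,255),.09),('gold',(15,120,80),(27,255,255),.08)):
   for ce,a,m in blobs(k,lo,hi,3):
    X=onz(k,ce,z)
    if np.hypot(X[0]-.483,X[1]-.293)<.06: print(n,nm,ce.round(),a,X[:2].round(4))
save(c,'w6.png')
E
```

```text
[np.float64(0.4832094180741566), np.float64(0.2934263060426224), np.float64(0.21203915178925584), np.float64(-174.8185762335805)]
w green [271. 236.] 254 [0.5097 0.2884]
w red [321. 198.] 50 [0.4795 0.3233]
w gold [282. 187.] 3185 [0.4768 0.2934]
w gold [283. 184.] 5658 [0.4743 0.2938]
s green [334. 142.] 21 [0.5132 0.2832]
s gold [326. 141.] 608 [0.4867 0.2832]
d green [233. 280.] 23 [0.51   0.2885]
d gold [242. 293.] 849 [0.4774 0.3005]
```

View pics/w6.png

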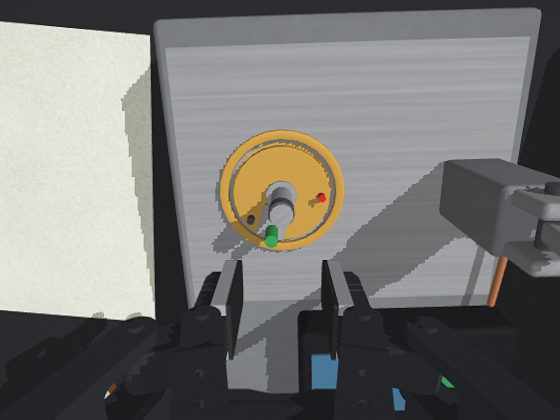

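The cover sits concentric and flat in the ring with its shutter shut (knob (271,236) beside the dark peg (250,219)). Next the igniter: rise, turn to yaw 98 and go above the ball.

>>> {"fn": "jog_arm", "kwargs": {"dr": [[0,0,0],[0,0,0],[0,0,0],[0,0,0],[0,0,0],[0,0,0],[0,0,0]], "translation": [[0,0,-1],[0,0,-1],[0,0,-1],[0,0,-1],[0,0,-1],[0,0,-0.9],[0,0,0]], "jaw": [0.5,0.6,0.6,0.6,0.6,0.6,0.6]}}

```text
clock: 65.25
position: [0.4835, 0.2941, 0.3616]
ee_rot: [-0.045, 0.999, 0.001, 0.001]
ft_force: [0.8, -0.7, -0.4]
grip_width: 0.596
grasp_force: 0.0
```

>>> {"fn": "jog_arm", "kwargs": {"dr": [[0,0,0.99],[0,0,0.99],[0,0,0.99],[0,0,0.99],[0,0,0.99],[0,0,0.99],[0,0,0.99],[0,0,0.99],[0,0,0.99],[0,0,0.99]], "translation": [[0,0,0],[0,0,0],[0,0,0],[0,0,0],[0,0,0],[0,0,0],[0,0,0],[0,0,0],[0,0,0],[0,0,0]], "jaw": [0.6,0.6,0.6,0.6,0.6,0.6,0.6,0.6,0.6,0.6]}}

```text
clock: 66.25
position: [0.4829, 0.2931, 0.358]
ee_rot: [0.297, 0.955, -0.001, -0.001]
ft_force: [0.3, -0.5, 0.3]
grip_width: 0.598
grasp_force: 0.0
```

>>> {"fn": "jog_arm", "kwargs": {"dr": [[0,0,0.99],[0,0,0.99],[0,0,0.99],[0,0,0.99],[0,0,0.99],[0,0,0.99],[0,0,0.99],[0,0,0.99],[0,0,0.99],[0,0,0.99]], "translation": [[0,0,0],[0,0,0],[0,0,0],[0,0,0],[0,0,0],[0,0,0],[0,0,0],[0,0,0],[0,0,0],[0,0,0]], "jaw": [0.6,0.6,0.6,0.6,0.6,0.6,0.6,0.6,0.6,0.6]}}

```text
clock: 67.25
position: [0.4829, 0.2931, 0.3579]
ee_rot: [0.603, 0.798, -0.001, -0.0]
ft_force: [-0.1, 0.3, 0.3]
grip_width: 0.597
grasp_force: 0.0
```

>>> {"fn": "jog_arm", "kwargs": {"dr": [[0,0,0.99],[0,0,0.99],[0,0,0],[0,0,0],[0,0,0],[0,0,0],[0,0,0],[0,0,0],[0,0,0]], "translation": [[0,0,0],[0,0,0],[0.928,0.018,0],[0.928,0.018,0],[0.928,0.018,0],[0.928,0.018,0],[0.928,0.018,0],[0,0,0],[0,0,0]], "jaw": [0.6,0.6,0.6,0.6,0.6,0.6,0.6,0.6,0.6]}}

```text
clock: 68.15
position: [0.4687, 0.4086, 0.3581]
ee_rot: [0.655, 0.755, -0.001, -0.0]
ft_force: [0.4, -0.0, -0.5]
grip_width: 0.598
grasp_force: 0.0
```

```bash
python3 - <<'E'
from plan import *
print(start(),manip.get_obs()['joint_pos'].round(2))
c=cam('wrist');save(c,'w7.png');print(proj(c,[.4694,.4086,.300]))
s=cam('scene');d=cam('side');
for k in (s,d):
  print([ (ce.round(),a,onz(k,ce,.08)[:2]) for ce,a,m in blobs(k,(15,120,80),(27,255,255),250) if np.hypot(*(onz(k,ce,.08)[:2]-[.483,.293]))<.06])
E
```

```text
[np.float64(0.46871973945105677), np.float64(0.40859012512485166), np.float64(0.35809603724672145), np.float64(98.13303705685006)] [-0.22  0.4  -0.83  1.21  0.29  1.65 -0.84]
[283.82370382 230.36950783]
[(array([326., 141.]), np.int32(605), array([0.48657051, 0.28313733]))]
[(array([242., 293.]), np.int32(850), array([0.47744811, 0.30056763]))]
```

View pics/w7.png

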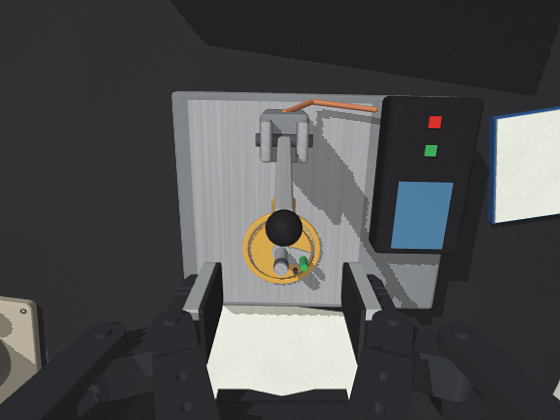

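Ball at (284,228), where I predicted it, between the fingers. I'll compute the arc.

```bash
python3 - <<'E'
import numpy as np
t=np.linspace(1.327,-0.02,19);u=.14*np.cos(t);z=.14*np.sin(t)
for a,b in zip(-np.diff(u)/.025,-np.diff(z)/.025): print('[%.2f, 0, %.2f]'%(a,b),end=', ')
E
```

```text
[-0.40, 0, 0.12], [-0.39, 0, 0.15], [-0.38, 0, 0.17], [-0.37, 0, 0.20], [-0.35, 0, 0.23], [-0.33, 0, 0.26], [-0.31, 0, 0.28], [-0.29, 0, 0.30], [-0.27, 0, 0.32], [-0.24, 0, 0.34], [-0.22, 0, 0.36], [-0.19, 0, 0.37], [-0.16, 0, 0.39], [-0.13, 0, 0.40], [-0.10, 0, 0.41], [-0.07, 0, 0.41], [-0.04, 0, 0.42], [-0.01, 0, 0.42],
```

>>> {"fn": "jog_arm", "kwargs": {"dr": [[0,0,0],[0,0,0],[0,0,0],[0,0,0],[0,0,0],[0,0,0],[0,0,0],[0,0,0],[0,0,0],[0,0,0]], "translation": [[0,-0.03,0.9],[0,0,0.8],[0,0,0.7],[0,0,0.5],[0,0,0],[0,0,0],[0,0,0],[0,0,0],[0,0,0],[0,0,0]], "jaw": [0.6,0.6,0.6,0.6,0.5,0.35,0.2,0.15,0.15,0.15], "squeeze": 25}}

```text
clock: 69.3
position: [0.4695, 0.4086, 0.2883]
ee_rot: [0.656, 0.755, 0.001, 0.001]
ft_force: [5.7, 1.4, 2.4]
grip_width: 0.233
grasp_force: 24.7
```

>>> {"fn": "jog_arm", "kwargs": {"dr": [[0,0,0],[0,0,0],[0,0,0],[0,0,0],[0,0,0],[0,0,0],[0,0,0],[0,0,0],[0,0,0]], "translation": [[-0.4,0,0.12],[-0.39,0,0.15],[-0.38,0,0.17],[-0.37,0,0.2],[-0.35,0,0.23],[-0.33,0,0.26],[-0.31,0,0.28],[-0.29,0,0.3],[-0.27,0,0.32]], "jaw": [0.15,0.15,0.15,0.15,0.15,0.15,0.15,0.15,0.15]}}

```text
clock: 70.2
position: [0.479, 0.3312, 0.2355]
ee_rot: [0.656, 0.755, -0.0, -0.0]
ft_force: [2.5, -0.7, 1.8]
grip_width: 0.227
grasp_force: 25.7
```

>>> {"fn": "jog_arm", "kwargs": {"dr": [[0,0,0],[0,0,0],[0,0,0],[0,0,0],[0,0,0],[0,0,0],[0,0,0],[0,0,0],[0,0,0],[0,0,0]], "translation": [[-0.24,0,0.34],[-0.22,0,0.36],[-0.19,0,0.37],[-0.16,0,0.39],[-0.13,0,0.4],[-0.1,0,0.41],[-0.07,0,0.41],[-0.04,0,0.42],[-0.01,0,0.3],[0,0,0]], "jaw": [0.15,0.15,0.15,0.15,0.15,0.15,0.15,0.15,0.15,0.15]}}

```text
clock: 71.2
position: [0.4826, 0.3031, 0.1499]
ee_rot: [0.655, 0.755, -0.001, -0.0]
ft_force: [-3.5, -3.3, -0.2]
grip_width: 0.233
grasp_force: 26.1
```

```bash
python3 - <<'E'
from plan import *
print(start(),manip.get_obs()['ft_force'])
s=cam('scene');d=cam('side')
g=np.hstack([cv2.resize(s['color'][40:190,265:435],(400,353)),cv2.resize(d['color'][235:395,130:310],(400,353))])
cv2.imwrite('pics/tst3.png',g[:,:,::-1])
E
```

```text
[np.float64(0.4826329312333461), np.float64(0.30311346914659826), np.float64(0.1499260011089164), np.float64(98.08887556537995)] [-3.4584836  -3.31510895 -0.17207746]
```

View pics/tst3.png

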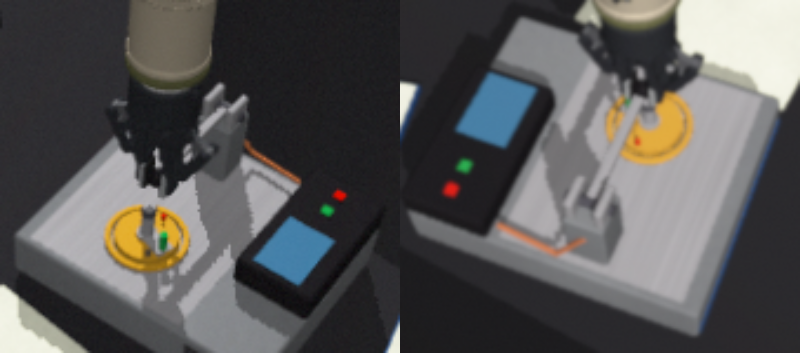

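The arm is down over the cover, so I'll press a little further to confirm the stop.

>>> {"fn": "jog_arm", "kwargs": {"dr": [[0,0,0],[0,0,0],[0,0,0],[0,0,0]], "translation": [[0,0,0.1],[0,0,0.1],[0,0,0],[0,0,0]], "jaw": [0.15,0.15,0.15,0.15]}}

```text
clock: 71.7
position: [0.4828, 0.3035, 0.1472]
ee_rot: [0.655, 0.755, -0.0, 0.0]
ft_force: [-7.1, -4.7, 5.5]
grip_width: 0.234
grasp_force: 26.9
```

>>> {"fn": "jog_arm", "kwargs": {"dr": [[0,0,0],[0,0,0],[0,0,0],[0,0,0],[0,0,0],[0,0,0],[0,0,0],[0,0,0],[0,0,0],[0,0,0]], "translation": [[0,0,0],[0,0,0],[0,0,0],[0,0,0],[0,0,-0.6],[0,0,-1],[0,0,-1],[0,0,-1],[0,0,-1],[0,0,-1]], "jaw": [0.4,0.6,0.6,0.6,0.6,0.6,0.6,0.6,0.6,0.6]}}

```text
clock: 72.7
position: [0.4831, 0.3034, 0.2887]
ee_rot: [0.656, 0.755, 0.001, 0.0]
ft_force: [0.5, 1.0, 0.8]
grip_width: 0.6
grasp_force: 0.0
```

>>> {"fn": "jog_arm", "kwargs": {"dr": [[0,0,0],[0,0,0],[0,0,0],[0,0,0],[0,0,0],[0,0,0],[0,0,0],[0,0,0]], "translation": [[-1,0,-0.4],[-1,0,-0.4],[-1,0,-0.4],[-1,0,-0.4],[-1,0,-0.4],[-1,0,0],[-0.5,0,0],[0,0,0]], "jaw": [0.6,0.6,0.6,0.6,0.6,0.6,0.6,0.6]}}

```text
clock: 73.5
position: [0.5063, 0.1408, 0.3368]
ee_rot: [0.657, 0.754, 0.0, 0.0]
ft_force: [0.9, 0.4, -1.0]
grip_width: 0.597
grasp_force: 0.0
```

```bash
python3 - <<'E'
from plan import *
c=look(('scene','wrist'));s=cam('scene');d=cam('side')
# black ball blob expected at lowered pose
for n,k in(('s',s),('d',d),('w',c)): print(n,proj(k,[.4816,.303,.165]).round(1),proj(k,[.4816,.303,.176]).round(1))
save(c,'w8.png')
g=np.hstack([cv2.resize(s['color'][40:400,90:435],(400,417)),cv2.resize(d['color'][235:395,130:310],(400,417))])
cv2.imwrite('pics/fin.png',g[:,:,::-1])
E
```

```text
[ 0.5063  0.1408  0.3368 97.9037]
s green [404. 129.] 30 [0.5901 0.5115]
s green [334. 142.] 22 [0.4784 0.3299]
s green [202. 190.] 27 [ 0.3354 -0.0395]
s green [159. 220.] 18 [ 0.3248 -0.1797]
s green [124. 239.] 27 [ 0.3057 -0.2815]
s green [158. 284.] 22 [ 0.468  -0.2963]
s green [118. 317.] 31 [ 0.4665 -0.4191]
s green [158. 339.] 25 [ 0.5769 -0.3839]
s red [409. 123.] 19 [0.5824 0.5506]
s red [189. 203.] 3 [ 0.336  -0.0894]
s red [150. 210.] 6 [ 0.2782 -0.1753]
s red [107. 244.] 3 [ 0.2781 -0.3196]
s red [136. 308.] 3 [ 0.4741 -0.3713]
s red [407. 121.] 3 [0.5745 0.5525]
s red [411. 124.] 4 [0.5896 0.5536]
s red [108. 244.] 8 [ 0.2788 -0.3187]
s red [139. 263.] 3 [ 0.3815 -0.2931]
s red [160. 308.] 4 [ 0.5149 -0.3296]
s red [178. 326.] 4 [ 0.581  -0.3294]
s gold [326. 141.] 606 [449.9 333.9] 53.5
s gold [359. 255.] 316 [755.2 117.5] 32.4
s gold [174. 287.] 443 [ 483.5 -273.5] 39.5
s gold [130. 308.] 351 [ 452.3 -393.4] 38.6
s gold [148. 338.] 518 [ 550.  -394.9] 38.8
w green [310.  17.] 131 [0.5147 0.3003]
w green [142. 268.] 91 [ 0.3382 -0.0356]
w red [257. 381.] 1421 [ 0.5168 -0.2158]
w gold [281.  37.] 1213 [481.6 305.2] 57.1
w gold [274.  27.] 2326 [481.5 304.7] 45.5
s [331.6 115.4] [331.8 112.5]
d [238.9 275.4] [238.7 273. ]
w [280.  -27.1] [280.  -31.7]
```

View pics/fin.png

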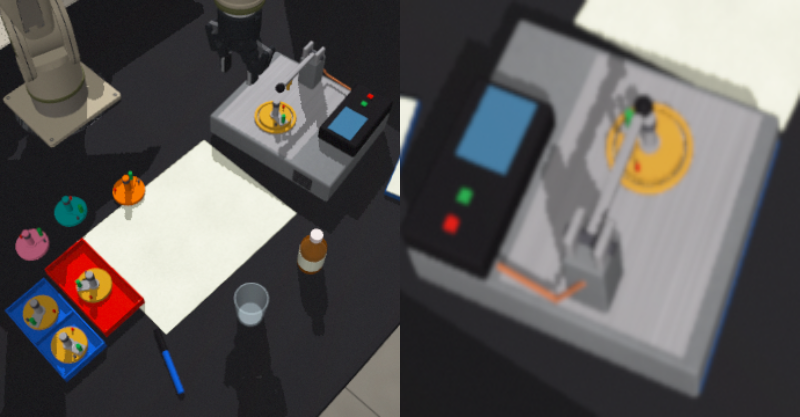

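The ball shows at (331.5,116) and (239.4,275.3), matching the fully lowered pose. All covers are in place and shut, and the bystanders haven't moved. Handing in.

```bash
python3 -c "
from workcell import manip
print(manip.hand_in())"
```

```text
the job is handed in; nothing more can be done
None
```

The job is handed in but gave back no verdict: of the four covers on the bench, the one binding cover is in the red tray, the three good ones are shut on the cup and in both blue places, the igniter arm is down, and the last pictures show the bottle, beaker and pen undisturbed.

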